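Unhook a punch template and clamp it in the sloped nest

TASK

Take the punch template with the red grip off its display peg, lifting it over the peg's upturned tip without forcing it, and lay it in the sloped nest, grip outwards, squarely between the guides and fully down against the ledge. Let go of it, then swing the clamp arm over centre so that its foot comes down on the template, and leave it clamped. Leave the other templates hanging and do not disturb the loose things on the bench.

Things in the scene. Friction and masses are not known exactly. Their poses are not given: they have to be found in the camera images.
- red: Template to move: aluminium plate 76 mm wide (own y), 146 tall (z), 5 thick (x -5 to 0), 0.2 kg, red band on top. Origin: middle of the bottom edge, back face; -x is its front, z up the plate. Hanging slot 14 mm wide, z 112 to 136. Red grip lug in front: 30 mm wide (y), z 32 to 58, x -5 to -60. It hangs upright, slot's top edge on the peg, back against a rail.
- red_grip (a point): Point in the red lug, 43 mm in front of the plate's front face, 45 mm above its bottom edge: pinch here, closing along the plate's y. The peg passes 88 mm above and ends about over it, in the way of a gripper held vertical, so lean the tool back towards the robot about 33 to 40 degrees, fingers pointing ahead and down.
- red_eye (a point): Centre of the red template's slot, 124 mm above its bottom edge, mid thickness. It hangs 9 mm below its peg's rod axis; a lift of 18 mm brings the slot's lower edge against the rod: lift gently until it touches, come back 1 to 2 mm, slide level along rack -x.
- yellow: The yellow-gripped template, of the same shape and size as red, hanging on another peg. Leave it hanging.
- blue: The blue-gripped template, of the same shape and size as red, hanging on another peg. Leave it hanging.
- rack: Fixed open blue frame, 400 mm wide (y), 210 high. Origin on the bench under the front plane of its lower rail. Three pegs of 6 mm rod, axis 188 mm up, point along its -x at y -125, 0, 125 mm, level to x = -42, then straight up (outer face x = -45). The tip's top is 8 to 14 mm above the rod's top, unknown for each peg. Which template hangs where varies.
- bed: Sloped bed of the fixed grey nest, leaning back 45 degrees, facing the robot. Origin: middle of the green ledge's upper edge, on the bed surface. z up the slope, -x out of the surface, y across: a seated template has the bed's pose. Ledge stands 12 mm out; side guides 9 mm out, 82 mm apart, z 5 to 60. The plate may stick on the slope: push it down until the ledge is felt.
- clamp_hinge (a point): Pivot of the clamp arm, 30 mm out from the bed surface, 175 mm up the slope; its axis is the bed's y. Its pin is 50 mm long.
- clamp_end (a point): On the clamp arm's centre line near its free end, 85 mm from the pivot; the orange sleeve (22 mm wide, 18 thick) reaches from 56 to 90 mm from the pivot. The rubber foot is 73 mm from the pivot.
- clamp (a joint): Angle of the clamp arm, rad: 2.6 to 2.75 at the start (open, leaning away from the robot), 2.36 upright, 0 with the foot on a seated template (arm along the bed, pointing down the slope), -0.12 with none. Damped hinge, 0.3 kg arm: pushed from behind 15 degrees or more past upright towards the robot, it falls by its own weight within about 1.5 s and rests on the template.
- oil: Bystander: yellow oil bottle, 52 mm across, 110 tall. Origin at its underside (tools: on the axis). Leave alone.
- driver: Bystander: screwdriver with an orange handle. Origin at its underside (tools: on the axis). Leave alone.
- spanner: Bystander: steel open spanner. Origin at its underside (tools: on the axis). Leave alone.
- bush: Bystander: brass bush, 56 mm across, 30 tall. Origin at its underside (tools: on the axis). Leave alone.
- pot: Bystander: green jar with a black lid, 64 mm across, 70 tall. Origin at its underside (tools: on the axis). Leave alone.
Mind the look-alikes: they are no part of the job. What is shaped like the red but green or purple is not meant.

How it is judged:
By the outcome, as a careful person would: the job done as asked, in the order asked, and still so for the second after the job is handed in, with the robot touching nothing.
It also fails if it takes over 64 s, if anything falls off the work surface, if the arm or the gripper's body presses on something with over 40 N, if the wrist force passes 120 N, or if a joint passes its speed limit or range.

ROBOT

A 6-joint arm with a two-finger parallel gripper is mounted at the origin on the work surface. World frame = base frame: x ahead of the robot, y to its left, z up, the work surface at z = 0. Lengths are in m, angles in rad, forces in N, time in s.
With the tool pointing down it reaches from about 0.35 to 0.875 m from the base axis. Payload 4.2 kg.
Tool frame: the origin (TCP) lies midway between the tips of the shut fingers; the grasp point (between the pads) lies 19 mm behind it (r.tcp_to_grasp is the distance from the TCP to the grasp point, in m); z points along the fingers, y is the direction in which the jaws open and shut (so a half turn about z gives the same grasp; the last joint's range is limited). The gripper opens to 85 mm and grips with 20 to 120 N. Pads are 22 mm wide; open, the fingers measure 114 mm over their backs; the gripper's body (76 mm by 85 mm) begins 54 mm behind the grasp point. The pads swing forward as they close: fully open they stand 13 mm farther back than shut.
Start: joints at [1.388, 0.385, 0.008, 0, -1.194, -0.259], TCP at [0.267, 0.565, 0.231] pointing down, gripper open.
Joint ranges: [-3.14, 3.14], [-1.21, 2.06], [-1.07, 1.41], [-3.16, 2.05], [-2.99, -0.16], [-3.1, 3.1]. Speed limits (rad/s): [2.79, 2.79, 3.14, 3.14, 3.14, 3.14].

INTERFACE

Orientations are given as a rotation vector (axis times angle).
In Python, from station import r gives the robot as it stands. The module is installed in compiled form; this text tells all that it offers.
- The arm moves only by the shell command python3 -m creep 'ROWS' [FORCE]. ROWS is JSON, a list that holds one entry, the list of rows, each a list of 7 numbers: the shift along the world's x, y, z in cm, then the turn, a rotation vector about the world's x, y, z in rad, then the opening, from 0 (shut) to 1 (fully open). A call has 1 to 20 rows; each row shifts and turns the commanded pose from where the row before left it; what a row does not reach is not made up. A row lasts 1/12 s, in which the tool goes at most 41.7 mm and 7.16 degrees, less where a joint would pass 70% of its speed; a pose out of reach is approached as far as the arm can. A call with a gripper value outside its range is refused whole. The fingers move at their own pace and stop on an object; FORCE is the grip in N (left out, the last holds). Time passes only in rows, so rows that do not move let the fingers close. It gives the time, the measured TCP pose, the force and the opening at its end, in the units of the state.
- r.sense(): the state, without advancing time (a new reading comes with each control period).
- r.camera(name): name is "scene" or "top"; returns a dict with "pixels" (420x560x3 uint8, red, green, blue), "range_z" (420x560 float32, m along the optical axis (not along the pixel's ray), 0 where there is no reading), "vfov" (degrees; the focal length in pixels is half the picture's height over the tangent of half this angle, whatever the lens; pixels are square), "cx", "cy" (the principal point, pixels), "T" (4x4, takes a point from camera to world coordinates). Camera axes: x right, y up, looking along -z (the intrinsics and any distortion apply to the point x, -y, -z); pixel columns grow to the right and rows downward; lengths in m; the calibration is good to about 2 mm. A picture is of the moment at which its call begins.
- r.finish_job(): hands the job in, once; it reports no verdict.
The state is a dict: "time": time; "joints": joint angles; "qvel": joint speeds; "joint_efforts": joint torques, N m; "tool_pos": TCP position; "tool_rot": TCP orientation; "wrist_force": force on the tool from outside, world axes, zero at the start; "torque": the same for the moment, N m; "opening": opening from 0.0 (shut) to 1.0 (fully open).
Only numpy, scipy, OpenCV 4.12 (cv2) and the standard library are available. Lean on these libraries where they do the work, as an engineer would, in place of code of your own. Each camera call takes 0.05 s, during which the arm holds its last target.

## Working session

There is one attempt and no reset: what is moved stays moved. The work goes in short steps, Python scripts to look and compute and a shell command to move; the robot and the scene stay as the last step left them, time stands still between calls to the robot, and variables do not carry over. Pictures are saved under pics/ and viewed, and the job is handed in when it is done.

```bash
mkdir -p pics; cat > h.py <<'E'
import numpy as np, cv2
from station import r
def snap(name,tag):
    c=r.camera(name); np.savez(f'{tag}.npz',**{k:np.asarray(v) for k,v in c.items()})
    cv2.imwrite(f'pics/{tag}.png',c['pixels'][:,:,::-1]); return c
def load(tag):
    d=np.load(f'{tag}.npz'); return {k:d[k] for k in d.files}
def pts(c):
    H,W=c['range_z'].shape; f=H/2/np.tan(np.radians(float(c['vfov']))/2)
    u,v=np.meshgrid(np.arange(W),np.arange(H)); z=c['range_z']
    P=np.stack([(u-float(c['cx']))*z/f,-(v-float(c['cy']))*z/f,-z,np.ones_like(z)],-1)
    return (P@c['T'].T)[...,:3]
E
python3 - <<'E'
from h import *
for n in('scene','top'):
    c=snap(n,n+'0'); print(n,c.keys(),c['vfov'],c['cx'],c['cy'],c['T'].round(3).tolist(), (c['range_z']>0).mean())
print(r.sense())
E
```

```text
scene dict_keys(['pixels', 'range_z', 'vfov', 'cx', 'cy', 'T']) 54.51128973141475 274.4867681094681 215.35372598338893 [[0.858, -0.358, 0.368, 0.857], [0.514, 0.624, -0.589, -0.592], [-0.019, 0.695, 0.719, 0.851], [0.0, 0.0, 0.0, 1.0]] 0.9959948979591837
top dict_keys(['pixels', 'range_z', 'vfov', 'cx', 'cy', 'T']) 43.81850814831626 285.13645430338875 214.3540061433128 [[0.014, 0.992, -0.123, 0.328], [-1.0, 0.014, -0.001, 0.001], [0.001, 0.123, 0.992, 1.4], [0.0, 0.0, 0.0, 1.0]] 0.9959268707482993
{'time': 0.1, 'joints': array([ 1.38760844e+00,  3.85513152e-01,  6.73332740e-03, -4.05817559e-04,
       -1.19399473e+00, -2.58604387e-01]), 'qvel': array([-0.00067695, -0.00238681,  0.00462074,  0.00210919,  0.00064189,
       -0.00100076]), 'joint_efforts': array([-1.38453095e-03, -3.93318307e+01,  1.88931137e+01,  4.19799820e+00,
       -2.58428001e-03,  7.40422763e-06]), 'tool_pos': array([0.26699069, 0.56451964, 0.23030367]), 'tool_rot': array([ 3.06326245e+00, -6.88128764e-01, -4.74635941e-04]), 'wrist_force': array([-0.30930434,  0.01223092,  0.34974183]), 'torque': array([0.00187021, 0.06239297, 0.00212402]), 'opening': 1.0004077756113963}
```

View pics/scene0.png

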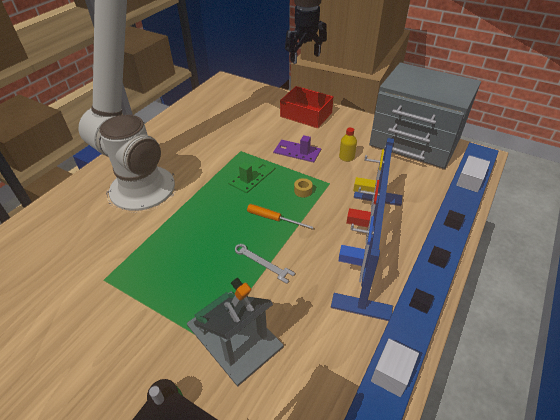

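View pics/top0.png

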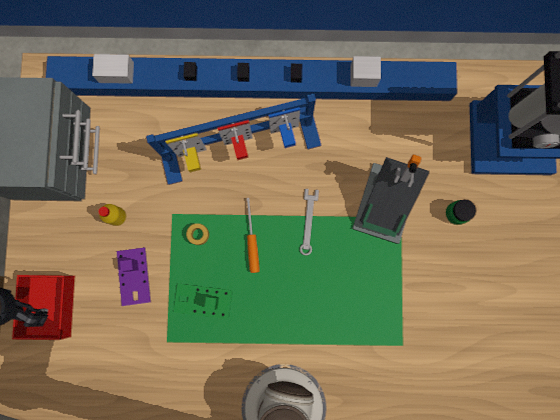

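The red template hangs on the middle peg: about (236,140) in top and (358,217) in scene. The nest is at about (390,200) in top with its orange-tipped clamp open. Next I'll check the depth calibration and measure.

```bash
python3 - <<'E'
from h import *
for t in('top0','scene0'):
    c=load(t);P=pts(c);hsv=cv2.cvtColor(c['pixels'],cv2.COLOR_RGB2HSV)
    H,S,V=[hsv[...,i].astype(int) for i in range(3)]
    print(t)
    # table flatness
    pl=[(100,350),(500,330),(330,160),(420,330),(150,230)] if t=='top0' else [(60,290),(250,100),(340,350),(200,180)]
    for u,v in pl: print('table',(u,v),P[v,u].round(4))
    M={'red':((H<6)|(H>174))&(S>150)&(V>80),'blue':(abs(H-108)<8)&(S>150)&(V>150),'yellow':(abs(H-27)<5)&(S>150)&(V>100),'orange':(abs(H-13)<4)&(S>180)&(V>150),'green':(abs(H-60)<20)&(S>60)}
    for k,m in M.items():
        n,l,s,ce=cv2.connectedComponentsWithStats(m.astype(np.uint8))
        for i in range(1,n):
            if s[i,4]>=40:
                q=P[l==i]; print(k,s[i],np.median(q,0).round(4),q.min(0).round(3),q.max(0).round(3))
    x0,y0,x1,y1=(130,80,440,260) if t=='top0' else (170,130,420,390)
    im=c['pixels'][y0:y1,x0:x1,::-1]; cv2.imwrite(f'pics/{t}_crop.png',cv2.resize(im,None,fx=2.4,fy=2.4 if t=='top0' else 2.3,interpolation=cv2.INTER_CUBIC))
E
```

```text
top0
table (100, 350) [0.1368 0.4817 0.0011]
table (500, 330) [ 0.2038 -0.5634  0.0079]
table (330, 160) [ 0.6527 -0.1176  0.0011]
table (420, 330) [ 0.2003 -0.3556  0.0021]
table (150, 230) [0.4531 0.3645 0.0054]
red [217 120  32  10  95] [0.6883 0.129  0.202 ] [0.677 0.093 0.18 ] [0.701 0.169 0.209]
red [231 135  17  25 241] [0.6558 0.1194 0.1141] [0.328 0.001 0.001] [0.688 0.146 1.4  ]
red [ 99 207  10   9  76] [0.4891 0.4545 0.1114] [0.328 0.001 0.106] [0.5   0.467 1.4  ]
red [  12  275   63   65 2723] [0.264  0.6141 0.0102] [ 0.17   0.001 -0.005] [0.33  0.717 1.4  ]
blue [269 108  31   8  45] [0.7207 0.0066 0.2029] [ 0.328 -0.027  0.198] [0.732 0.044 1.4  ]
blue [280 123  15  23 197] [0.6899 0.0011 0.1147] [ 0.664 -0.017  0.107] [0.721 0.019 0.121]
yellow [166 133  32  10  91] [0.654  0.2502 0.2021] [0.643 0.213 0.183] [0.67  0.287 0.208]
yellow [184 147  16  25 263] [0.6225 0.2392 0.1141] [ 0.597  0.22  -0.001] [0.656 0.279 0.193]
yellow [100 204  26  21 324] [0.4818 0.4406 0.0738] [0.328 0.001 0.013] [0.513 0.476 1.4  ]
orange [412 155   9   8  51] [ 0.5978 -0.2858  0.2649] [ 
[... 1158 characters left out ...]
  0.2  ] [0.732 0.046 0.204]
blue [340 245  24  14 222] [0.6934 0.0011 0.114 ] [ 0.665 -0.02   0.111] [0.72  0.022 0.118]
yellow [339 135  18  26 347] [0.4962 0.437  0.0566] [0.468 0.426 0.005] [0.517 0.468 0.094]
yellow [379 149   5  21  44] [0.6576 0.2414 0.2024] [ 0.643 -0.592  0.195] [0.857 0.287 0.851]
yellow [354 177  22  15 242] [0.6277 0.2349 0.1133] [0.583 0.218 0.003] [0.656 0.385 0.118]
orange [247 205  33  15 193] [0.3977 0.0814 0.0246] [0.347 0.07  0.014] [0.445 0.098 0.032]
orange [235 283  16  13 109] [ 0.5989 -0.2888  0.2636] [ 0.582 -0.297  0.242] [ 0.608 -0.277  0.268]
green [  104   151   226   183 18186] [ 0.326  -0.0682  0.002 ] [ 0.156 -0.592 -0.006] [0.857 0.313 0.851]
```

View pics/top0_crop.png

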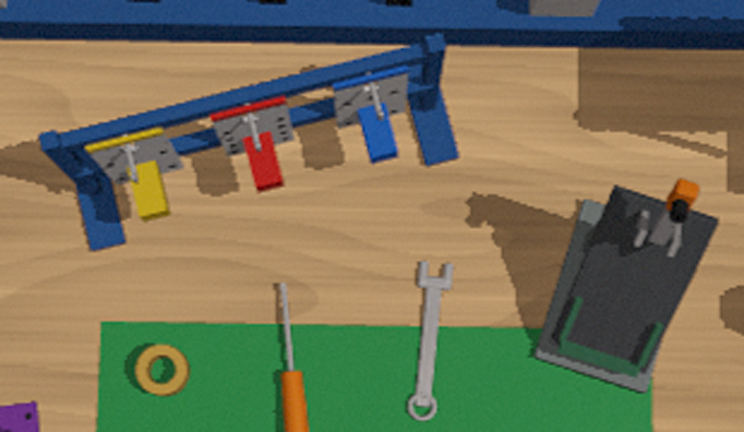

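View pics/scene0_crop.png

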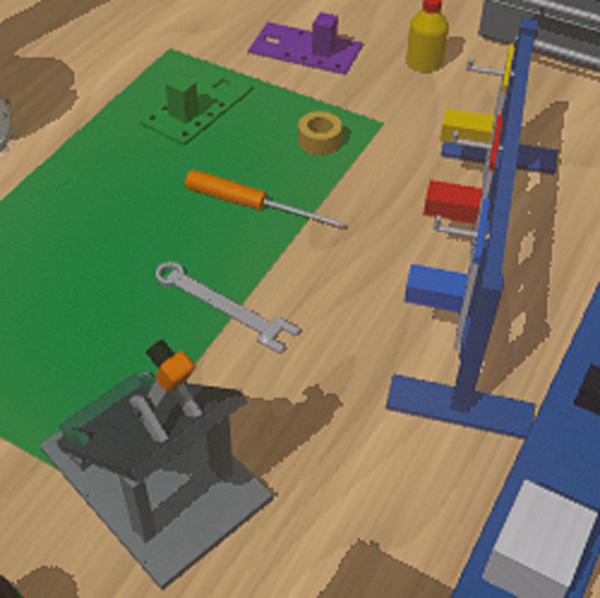

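```bash
cat > fit.py <<'E'
from h import *
C={t:load(t+'0') for t in('top','scene')}
for t,c in C.items():
    P=pts(c);hsv=cv2.cvtColor(c['pixels'],cv2.COLOR_RGB2HSV);H,S,V=[hsv[...,i].astype(int) for i in range(3)]
    M={'red':((H<6)|(H>174))&(S>150)&(V>80),'blue':(abs(H-108)<8)&(S>150)&(V>150),'yellow':(abs(H-27)<5)&(S>150)&(V>100)}
    box={'top':(160,100,310,180),'scene':(335,140,385,270)}[t]
    m0=np.zeros(H.shape,bool);m0[box[1]:box[3],box[0]:box[2]]=1
    bands=[]
    for k,m in M.items():
        q=P[m&m0]; b=q[(q[:,2]>.198)&(q[:,2]<.206)]; l=q[(q[:,2]>.105)&(q[:,2]<.118)]
        bands.append(b); 
        yaw=np.radians(15.2); R=np.array([[np.cos(yaw),-np.sin(yaw)],[np.sin(yaw),np.cos(yaw)]])
        lr=l[:,:2]@R; br=b[:,:2]@R
        pc=lambda a:np.percentile(a,[0,3,50,97,100],axis=0).T.round(4).tolist()
        rect=cv2.minAreaRect((l[:,:2]*1000).astype(np.float32))
        print(t,k,'lug',pc(lr),'z',np.median(l[:,2]).round(4),'band',pc(br),'rect',np.round(rect[0],1),np.round(rect[1],1),round(rect[2],1))
    A=np.vstack(bands)[:,:2]; v=cv2.fitLine(A.astype(np.float32),cv2.DIST_HUBER,0,1e-4,1e-4).ravel(); print('yaw',np.degrees(np.arctan(-v[0]/v[1])))
    # bed plane
    box={'top':(345,140,435,250),'scene':(185,270,290,390)}[t]
    m0=np.zeros(H.shape,bool);m0[box[1]:box[3],box[0]:box[2]]=1
    g=m0&(S<70)&(P[...,2]>.04)&(P[...,2]<.19)
    q=P[g]
    rng=np.random.default_rng(0);best=0
    for _ in range(500):
        a=q[rng.choice(len(q),3,False)];n=np.cross(a[1]-a[0],a[2]-a[0]);n/=np.linalg.norm(n)+1e-12
        i=abs((q-a[0])@n)<.003
        if i.sum()>best:best=i.sum();I=i
    qq=q[I];ce=qq.mean(0);n=np.linalg.svd(qq-ce)[2][2];n*=np.sign(n[2])
    print(t,'bed n',n.round(4),'yaw',np.degrees(np.arctan2(-n[1],-n[0])),'tilt',np.degrees(np.arccos(n[2])),best,len(q),'c',ce.round(4),'d',n@ce)
    for z in (0.,):
        f=m0&(P[...,2]<.012)
        print('tbl',np.median(P[f][:,2]))
E
python3 fit.py
```

```text
top red lug [[0.6392, 0.6403, 0.6651, 0.6929, 0.6958], [-0.07, -0.0689, -0.0566, -0.0425, -0.0415]] z 0.1141 band [[0.6941, 0.6943, 0.6969, 0.6999, 0.701], [-0.093, -0.0916, -0.0555, -0.0227, -0.0191]] rect [658.8 121.2] [56.8 28.2] 15.7
top blue lug [[0.6416, 0.6436, 0.6663, 0.6931, 0.6949], [-0.1943, -0.1926, -0.179, -0.1677, -0.167]] z 0.1143 band [[0.6962, 0.6963, 0.6986, 0.7004, 0.7009], [-0.2175, -0.2145, -0.1809, -0.147, -0.144]] rect [692.3   0.8] [53.3 27.2] 15.6
top yellow lug [[0.6394, 0.6403, 0.6646, 0.6932, 0.6945], [0.0533, 0.0538, 0.0663, 0.0824, 0.0838]] z 0.114 band [[0.6934, 0.6936, 0.6966, 0.6996, 0.7008], [0.0316, 0.0333, 0.0703, 0.1046, 0.1063]] rect [625.6 241. ] [55.1 30.4] 15.0
yaw 15.622551
top bed n [-0.6701  0.2114  0.7115] yaw -17.5092197081291 tilt 44.63940109305614 1967 2636 c [ 0.5377 -0.2664  0.1083] d -0.33959039764802984
tbl 0.002205107424019248
scene red lug [[0.6415, 0.6434, 0.6691, 0.6941, 0.6957], [-0.073, -0.072, -0.0599, -0.0418, -0.0383]] z 0.1139 band [[0.6958, 0.6959, 0.6981, 0.7005, 0.7006], [-0.0951, -0.094, -0.059, -0.0206, -0.0185]] rect [659.7 121.5] [54.3 34.2] 16.0
scene blue lug [[0.6424, 0.644, 0.6693, 0.6937, 0.6957], [-0.1963, -0.1942, -0.1811, -0.1667, -0.1651]] z 0.114 band [[0.6965, 0.6967, 0.6987, 0.7009, 0.7011], [-0.2181, -0.2157, -0.1806, -0.1466, -0.1427]] rect [693.   1.] [53.  31.2] 16.4
scene yellow lug [[0.6406, 0.642, 0.6682, 0.6937, 0.6954], [0.0503, 0.0523, 0.0649, 0.084, 0.0862]] z 0.1139 band [[0.6954, 0.6955, 0.6977, 0.7, 0.7002], [0.0309, 0.0315, 0.0638, 0.1054, 0.1086]] rect [626.6 241.5] [54.3 35.5] 13.4
yaw 15.442589
scene bed n [-0.6699  0.2104  0.712 ] yaw -17.44006132040726 tilt 44.601237385898784 1205 2061 c [ 0.552  -0.2809  0.1252] d -0.3397661497790658
tbl 0.0015854167170038513
```

```bash
cat > bed.py <<'E'
from h import *
yaw=np.radians(-17.5);cz,sz=np.cos(yaw),np.sin(yaw);k=np.sqrt(.5)
R=np.array([[cz,-sz,0],[sz,cz,0],[0,0,1]])@np.array([[k,0,k],[0,1,0],[-k,0,k]])
c0=np.array([.5377,-.2664,.1083])
if __name__=='__main__':
  for t in('top','scene'):
    c=load(t+'0');P=pts(c);Q=(P-c0)@R
    # orthographic map in bed plane, 1px = 0.5mm ; y horizontal (left=+y), z up
    W=np.zeros((500,320,3),np.uint8);Hm=np.full((500,320),np.nan)
    # for grid points on plane at given outward height h, reproject
    f=210/np.tan(np.radians(float(c['vfov']))/2);Ti=np.linalg.inv(c['T'])
    outs=[]
    for h in(0.,.009,.012):
        yy,zz=np.meshgrid((160-np.arange(320))*.0005,(250-np.arange(500))*.0005)
        X=c0+np.stack([np.full_like(yy,-h),yy,zz],-1)@R.T
        Xc=X@Ti[:3,:3].T+Ti[:3,3]
        u=float(c['cx'])+f*Xc[...,0]/-Xc[...,2];v=float(c['cy'])-f*Xc[...,1]/-Xc[...,2]
        outs.append(cv2.remap(c['pixels'],u.astype(np.float32),v.astype(np.float32),cv2.INTER_CUBIC))
    cv2.imwrite(f'pics/bed_{t}.png',np.hstack(outs[:2])[:,:,::-1])
    d=Q[...,0]
    box={'top':(345,140,435,250),'scene':(185,270,290,390)}[t]
    m0=np.zeros(d.shape,bool);m0[box[1]:box[3],box[0]:box[2]]=1
    m0&=(P[...,2]>.03)
    hsv=cv2.cvtColor(c['pixels'],cv2.COLOR_RGB2HSV);gr=(abs(hsv[...,0].astype(int)-65)<20)&(hsv[...,1]>60)
    for nm,m in(('raised',m0&(d<-.006)&(d>-.014)&(abs(Q[...,1])<.06)),('green',m0&gr&(d>-.016)&(d<.004))):
        q=Q[m];q=q[np.argsort(q[:,2])]
        print(t,nm,len(q))
        for a in np.arange(-.1,.1,.01):
            s=q[(q[:,2]>=a)&(q[:,2]<a+.01)]
            for sg in(-1,1):
                ss=s[s[:,1]*sg>0]
                if len(ss)>2:print(round(a,3),len(ss),'y',np.percentile(ss[:,1],[0,50,100]).round(4),'d',np.percentile(ss[:,0],[10,90]).round(4),'zmax',ss[:,2].max().round(4))
E
python3 bed.py
```

```text
top raised 246
-0.1 18 y [-0.0485 -0.0388 -0.007 ] d [-0.0133 -0.0075] zmax -0.0902
-0.1 9 y [0.0039 0.0396 0.0463] d [-0.0112 -0.0072] zmax -0.0907
-0.09 7 y [-0.0495 -0.0466 -0.0416] d [-0.0118 -0.0073] zmax -0.0807
-0.09 8 y [0.0393 0.0427 0.0455] d [-0.0098 -0.0076] zmax -0.0818
-0.08 10 y [-0.0483 -0.0447 -0.0424] d [-0.0123 -0.0074] zmax -0.0707
-0.08 11 y [0.039  0.0424 0.0466] d [-0.0117 -0.008 ] zmax -0.07
-0.07 7 y [-0.0494 -0.0448 -0.0416] d [-0.0106 -0.0067] zmax -0.0609
-0.07 7 y [0.0398 0.0436 0.0457] d [-0.0113 -0.0074] zmax -0.0605
-0.06 8 y [-0.0488 -0.0468 -0.0425] d [-0.0135 -0.0075] zmax -0.0512
-0.06 10 y [0.0031 0.0423 0.0482] d [-0.0114 -0.0065] zmax -0.0503
-0.05 10 y [-0.0482 -0.045  -0.0425] d [-0.0124 -0.0082] zmax -0.0416
-0.05 8 y [0.0404 0.0447 0.0464] d [-0.0104 -0.0066] zmax -0.0406
-0.04 4 y [-0.047  -0.0441 -0.0064] d [-0.0107 -0.0069] zmax -0.0374
-0.04 3 y [0.0403 0.0461 0.0504] d [-0.0117 -0.0066] zmax -0.0345
0.08 5 y [-0.0215 -0.0199 -0.0161] d [-0.0136 -0.0092] zmax 0.0842
0.08 5 y [0.0129 0.0147 0.0172] d [-0.0132 -0.009 ] zmax 0.0847
top gree
[... 1972 characters left out ...]
.0848
scene green 307
-0.1 20 y [-0.0481 -0.0205 -0.0019] d [-0.0105 -0.0036] zmax -0.0906
-0.1 25 y [0.0009 0.0223 0.0454] d [-0.0109 -0.0021] zmax -0.0905
-0.09 7 y [-0.0488 -0.0477 -0.042 ] d [-0.009  -0.0039] zmax -0.0812
-0.09 10 y [0.04   0.0409 0.0458] d [-0.009  -0.0015] zmax -0.0802
-0.08 7 y [-0.0486 -0.048  -0.0441] d [-0.0087 -0.0008] zmax -0.0703
-0.08 6 y [0.0398 0.0417 0.0468] d [-0.0088 -0.0037] zmax -0.071
-0.07 8 y [-0.0485 -0.0469 -0.0368] d [-0.0087 -0.0015] zmax -0.0624
-0.07 5 y [0.0401 0.0405 0.0444] d [-0.0089 -0.0055] zmax -0.0625
-0.06 7 y [-0.0489 -0.048  -0.0446] d [-0.0089 -0.0032] zmax -0.0507
-0.05 19 y [-0.0483 -0.0454 -0.0418] d [-0.0086 -0.001 ] zmax -0.0401
```

```bash
sleep 3; python3 -c "
import cv2,numpy as np
a=cv2.imread('pics/bed_top.png')[:,:320];b=cv2.imread('pics/bed_top.png')[:,320:];c=cv2.imread('pics/bed_scene.png')[:,320:]
i=np.hstack([a,b]);cv2.imwrite('pics/bb.png',np.hstack([b,c]))"
```

```text
(no output)
```

View pics/bb.png

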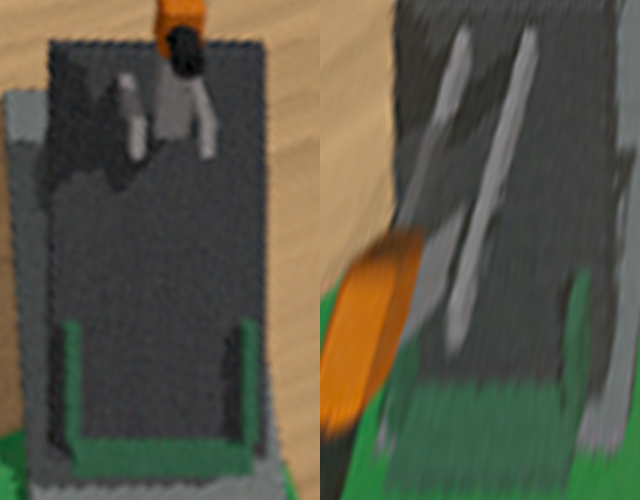

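```bash
python3 - <<'E'
from bed import *
for t in('top','scene'):
    c=load(t+'0');P=pts(c);Q=(P-c0)@R
    m=(abs(Q[...,1])<.035)&(Q[...,2]>-.125)&(Q[...,2]<-.07)&(abs(Q[...,0])<.02)
    q=Q[m];
    for a in np.arange(-.12,-.07,.003):
        s=q[(q[:,2]>=a)&(q[:,2]<a+.003)]
        if len(s):print(t,a.round(3),len(s),np.percentile(s[:,0],[0,25,50,75,100]).round(4))
O=c0+R@np.array([0,-.001,-.094]);print('origin',O.round(4))
print('hinge',(O+R@[-.03,0,.175]).round(4))
# orange
for t in('top','scene'):
    c=load(t+'0');P=pts(c);hsv=cv2.cvtColor(c['pixels'],cv2.COLOR_RGB2HSV).astype(int)
    m=(abs(hsv[...,0]-13)<5)&(hsv[...,1]>150)&(P[...,2]>.2)&(P[...,2]<.4);q=(P[m]-O)@R;print(t,'orange bed coords',np.percentile(q,[2,50,98],axis=0).round(4).tolist())
E
```

```text
top -0.114 4 [-0.0097 -0.0094 -0.0091 -0.0081 -0.0057]
top -0.111 14 [-0.0146 -0.0121 -0.0113 -0.0106 -0.0092]
top -0.108 25 [-0.0168 -0.0135 -0.0118 -0.0112 -0.0083]
top -0.105 38 [-0.0177 -0.0129 -0.0112 -0.0056  0.0048]
top -0.102 79 [-0.0155 -0.0098 -0.0057 -0.0008  0.0038]
top -0.099 33 [-0.0163 -0.0059 -0.0017  0.0014  0.0043]
top -0.096 22 [-0.0038 -0.001  -0.0002  0.0012  0.005 ]
top -0.093 26 [-0.0044 -0.002   0.0002  0.0011  0.0039]
top -0.09 25 [-0.0039 -0.0014  0.0004  0.0015  0.0044]
top -0.087 25 [-0.0059 -0.0009 -0.0001  0.0017  0.0034]
top -0.084 24 [-0.0044 -0.0027 -0.0011  0.0013  0.004 ]
top -0.081 28 [-0.0042 -0.0014  0.0003  0.0018  0.0046]
top -0.078 26 [-0.0036 -0.0013 -0.0005  0.0017  0.0042]
top -0.075 20 [-0.0034 -0.0016  0.0004  0.0015  0.0041]
top -0.072 22 [-0.005  -0.0024 -0.0007  0.0007  0.0053]
scene -0.117 1 [-0.0105 -0.0105 -0.0105 -0.0105 -0.0105]
scene -0.114 1 [-0.0109 -0.0109 -0.0109 -0.0109 -0.0109]
scene -0.111 10 [-0.0118 -0.0115 -0.0114 -0.0112 -0.0108]
scene -0.108 10 [-0.0119 -0.0117 -0.0111 -0.011  -0.009 ]
scene -0.105 69 [-0.0124 -0.0088
[... 223 characters left out ...]
     0.0004  0.0005  0.001 ]
scene -0.09 13 [-0.0006  0.0003  0.0005  0.0006  0.0011]
scene -0.087 10 [-0.0002  0.      0.0004  0.0006  0.001 ]
scene -0.084 9 [-0.0001  0.0001  0.0004  0.0005  0.0009]
scene -0.081 12 [-0.0002  0.      0.0004  0.0009  0.0011]
scene -0.078 8 [-0.0005  0.0001  0.0004  0.0007  0.0013]
scene -0.075 9 [-0.0001  0.0001  0.0002  0.0006  0.0012]
scene -0.072 7 [0.0001 0.0001 0.0005 0.0006 0.0009]
origin [ 0.474  -0.2474  0.0418]
hinge [ 0.5718 -0.2782  0.1868]
top orange bed coords [[-0.0724, -0.2112, 0.223], [-0.0668, 0.0028, 0.2464], [0.0575, 0.0107, 0.2907]]
scene orange bed coords [[-0.0706, -0.0108, 0.2268], [-0.0617, -0.0039, 0.2491], [-0.0482, 0.0097, 0.2538]]
```

```bash
cat > plan.py <<'E'
from h import *
from scipy.spatial.transform import Rotation as Ro
def go(target_pos,target_R):
    s=r.sense();p=s['tool_pos'];Rn=Ro.from_rotvec(s['tool_rot'])
    d=(np.asarray(target_pos)-p)*100; w=(target_R*Rn.inv()).as_rotvec()
    print('t',round(s['time'],2),'p',p.round(4),'dcm',d.round(2),'rot',w.round(4),'deg',np.degrees(np.linalg.norm(w)).round(2),'F',s['wrist_force'].round(1),'open',round(s['opening'],3))
# tool R for template yaw a (deg), template pitch b (deg), lean
def toolR(yaw,pitch,lean=40):
    T=Ro.from_euler('z',yaw,degrees=True)*Ro.from_euler('y',pitch,degrees=True)
    z=np.array([np.sin(np.radians(lean)),0,-np.cos(np.radians(lean))]);y=np.array([0,-1.,0]);x=np.cross(y,z)
    return T*Ro.from_matrix(np.stack([x,y,z],1))
E
python3 - <<'E'
from plan import *
go((.592,.103,.162),toolR(15.5,0)); print(toolR(15.5,0).as_matrix().round(3))
E
```

```text
t 0.1 p [0.267  0.5645 0.2303] dcm [ 32.5  -46.15  -6.83] rot [-0.059  -0.7101  0.6835] deg 56.57 F [-0.3  0.   0.3] open 1.0
[[ 0.738  0.267  0.619]
 [ 0.205 -0.964  0.172]
 [ 0.643  0.    -0.766]]
```

```bash
python3 -m creep '[[[0,0,2,0,0,0,1],[0,0,2,0,0,0,1],[1,-1,2,0,0,0,1],[1.5,-2,2,-0.004,-0.044,0.043,1],[2,-2.8,0,-0.004,-0.044,0.043,1],[2,-2.8,0,-0.004,-0.044,0.043,1],[2,-2.8,0,-0.004,-0.044,0.043,1],[2,-2.8,0,-0.004,-0.044,0.043,1],[2,-2.8,0,-0.004,-0.044,0.043,1],[2,-2.8,0,-0.004,-0.044,0.043,1],[2,-2.8,0,-0.004,-0.044,0.043,1],[2,-2.8,0,-0.004,-0.044,0.043,1],[2,-2.8,0,-0.004,-0.044,0.043,1],[2,-2.8,0,-0.004,-0.044,0.043,1],[2,-2.8,0,-0.004,-0.044,0.043,1],[2,-2.8,0,-0.004,-0.044,0.043,1],[2,-2.8,0,-0.004,-0.044,0.043,1],[2,-2.8,0,-0.004,-0.044,0.043,1],[2,-2.8,0,-0.004,-0.044,0.043,1],[0,-1.2,0,0,0,0,1]]]' 40
python3 - <<'E'
from plan import *
go((.592,.103,.162),toolR(15.5,0)); print(r.sense()['joints'].round(2))
E
```

```text
time: 1.77
tool_pos: [0.5924, 0.0987, 0.3089]
tool_rot: [-2.852, -0.39, -1.026]
wrist_force: [-0.4, -1.0, 0.2]
opening: 1.0
t 1.77 p [0.5924 0.0987 0.3089] dcm [ -0.04   0.43 -14.69] rot [ 0.0078 -0.0067  0.0006] deg 0.59 F [-0.4 -1.   0.2] open 1.0
[ 0.47  0.   -0.62  0.46 -0.3   0.97]
```

```bash
python3 -m creep '[[[0,0.1,-2,0.001,-0.001,0,1],[0,0.1,-2,0.001,-0.001,0,1],[0,0.1,-2,0.001,-0.001,0,1],[0,0.1,-2,0.001,-0.001,0,1],[0,0,-2,0.001,-0.001,0,1],[0,0,-2,0.001,-0.001,0,1],[0,0,-1.5,0.001,0,0,1],[0,0,-1.2,0.001,0,0,1],[0,0,0,0,0,0,1],[0,0,0,0,0,0,1]]]' 40
python3 - <<'E'
from plan import *
go((.592,.103,.162),toolR(15.5,0)); print(r.sense()['joints'].round(2))
snap('top','top1');snap('scene','scene1')
c=load('top1');cv2.imwrite('pics/t1c.png',cv2.resize(c['pixels'][90:260,160:380,::-1],None,fx=3,fy=3))
E
```

```text
time: 2.6
tool_pos: [0.603, 0.0907, 0.2061]
tool_rot: [-2.841, -0.416, -0.909]
wrist_force: [-0.7, -0.4, -0.0]
opening: 0.998
t 2.6 p [0.603  0.0907 0.2061] dcm [-1.1   1.23 -4.41] rot [-0.0172 -0.0809 -0.0341] deg 5.13 F [-0.7 -0.4 -0. ] open 0.998
[ 0.43  0.15 -0.64  0.25 -0.16  1.2 ]
```

View pics/t1c.png

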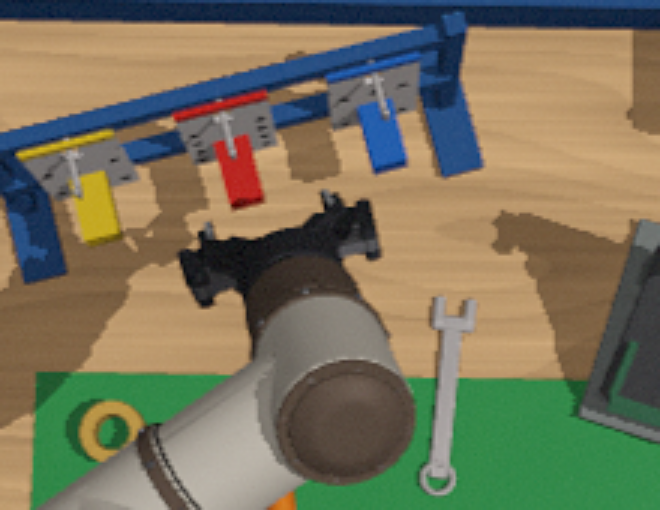

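View pics/scene1.png

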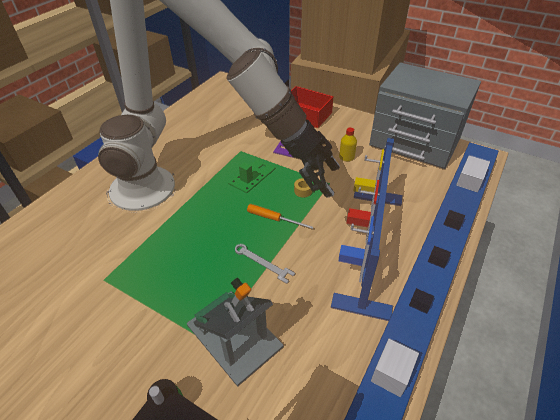

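```bash
cat > kin.py <<'E'
import numpy as np, itertools
from scipy.spatial.transform import Rotation as Ro
from scipy.optimize import least_squares
def E(a,t): return Ro.from_euler(a,t)
# tool base frame: tool z along wrist x
B=Ro.from_matrix(np.array([[0,0,1],[0,-1,0],[1,0,0.]]))
def fk(q,p,s4,s6,off6):
    d1,a1,L2,e,L3,w,Lt=p
    R1=E('z',q[0]);R2=R1*E('y',q[1]);R3=R1*E('y',q[1]-q[2]);R4=R3*E('x',s4*q[3]);R5=R4*E('y',-q[4]);R6=R5*E('x',s6*q[5]+off6)
    pos=np.array([0,0,d1])+R1.apply([a1,0,0])+R2.apply([0,0,L2])+R3.apply([L3,0,e])+R4.apply([0,w,0])+R5.apply([Lt,0,0])
    return pos,R6*B
if __name__=='__main__':
    from station import r
    s=r.sense()
    D=[([1.38760844,.385513152,.00673332740,-.000405817559,-1.19399473,-.258604387],[.26699069,.56451964,.23030367],[3.06326245,-.688128764,-.000474635941]),
     ([.47,0,-.62,.46,-.3,.97],[.5924,.0987,.3089],[-2.852,-.39,-1.026]),
     (list(s['joints']),list(s['tool_pos']),list(s['tool_rot']))]
    wt=[1,.1,1]
    for s4,s6,o in itertools.product((1,-1),(1,-1),(0,np.pi/2,-np.pi/2,np.pi)):
        def res(p):
            out=[]
            for (q,x,rv),k in zip(D,wt):
                a,b=fk(q,p,s4,s6,o);out+=list(k*(a-x))
            return np.array(out)
        f=least_squares(lambda p:np.r_[res(p),1e-4*(p-np.array([.2,0,.5,0,.5,-.15,.35]))],[.2,0,.5,0,.5,-.15,.35])
        re=max(np.degrees((fk(q,f.x,s4,s6,o)[1]*Ro.from_rotvec(rv).inv()).magnitude()) for q,x,rv in D)
        print(s4,s6,round(o,2),f.x.round(4),'pos',abs(res(f.x)).max().round(4),'rot',re.round(2))
E
python3 kin.py
```

```text
1 1 0 [ 0.0088  0.6973 -0.0111  0.0977 -0.1353 -0.1638 -0.0916] pos 0.0142 rot 119.65
1 1 1.57 [ 0.0088  0.6973 -0.0111  0.0977 -0.1353 -0.1638 -0.0916] pos 0.0142 rot 166.02
1 1 -1.57 [ 0.0088  0.6973 -0.0111  0.0977 -0.1353 -0.1638 -0.0916] pos 0.0142 rot 150.35
1 1 3.14 [ 0.0088  0.6973 -0.0111  0.0977 -0.1353 -0.1638 -0.0916] pos 0.0142 rot 108.51
1 -1 0 [ 0.0088  0.6973 -0.0111  0.0977 -0.1353 -0.1638 -0.0916] pos 0.0142 rot 90.02
1 -1 1.57 [ 0.0088  0.6973 -0.0111  0.0977 -0.1353 -0.1638 -0.0916] pos 0.0142 rot 53.09
1 -1 -1.57 [ 0.0088  0.6973 -0.0111  0.0977 -0.1353 -0.1638 -0.0916] pos 0.0142 rot 179.98
1 -1 3.14 [ 0.0088  0.6973 -0.0111  0.0977 -0.1353 -0.1638 -0.0916] pos 0.0142 rot 141.41
-1 1 0 [ 0.1756  0.0057  0.5531 -0.0053  0.4226 -0.1598  0.2966] pos 0.0002 rot 119.63
-1 1 1.57 [ 0.1756  0.0057  0.5531 -0.0053  0.4226 -0.1598  0.2966] pos 0.0002 rot 137.33
-1 1 -1.57 [ 0.1756  0.0057  0.5531 -0.0053  0.4226 -0.1598  0.2966] pos 0.0002 rot 150.37
-1 1 3.14 [ 0.1756  0.0057  0.5531 -0.0053  0.4226 -0.1598  0.2966] pos 0.0002 rot 158.44
-1 -1 0 [ 0.1756  0.0057  0.5531 -0.0053  0.4226 -0.1598  0.2966] pos 0.0002 rot 90.0
-1 -1 1.57 [ 0.1756  0.0057  0.5531 -0.0053  0.4226 -0.1598  0.2966] pos 0.0002 rot 0.41
-1 -1 -1.57 [ 0.1756  0.0057  0.5531 -0.0053  0.4226 -0.1598  0.2966] pos 0.0002 rot 180.0
-1 -1 3.14 [ 0.1756  0.0057  0.5531 -0.0053  0.4226 -0.1598  0.2966] pos 0.0002 rot 90.41
```

```bash
cat > ik.py <<'E'
from kin import *
P=[.1756,.0057,.5531,-.0053,.4226,-.1598,.2966]
lo=np.array([-3.14,-1.21,-1.07,-3.16,-2.99,-3.1]);hi=np.array([3.14,2.06,1.41,2.05,-.16,3.1])
def ik(pos,R,seed):
    def f(q):
        a,b=fk(q,P,-1,-1,np.pi/2);return np.r_[(a-pos)*5,(R*b.inv()).as_rotvec()]
    s=least_squares(f,np.clip(seed,lo+.01,hi-.01),bounds=(lo,hi));return s.x,np.abs(s.fun).max()
E
cat > chk.py <<'E'
from ik import *
from plan import toolR
rng=np.random.default_rng(1)
seed=[.43,.15,-.64,.25,-.3,1.2]
c,s=np.cos(np.radians(15.5)),np.sin(np.radians(15.5)); X=np.array([c,s,0])
L=np.array([.6592,.1213,.100])
for lean in(40,38,36,34,33):
    R=toolR(15.5,0,lean);z=R.as_matrix()[:,2]
    G=L-X*.0195+z*.019
    for nm,p in(('pre100',G-z*.1),('pre50',G-z*.05),('grasp',G),('lift',G+[0,0,.018]),('out',G+[0,0,.018]-X*.06)):
        sols=[]
        for k in range(30):
            sd=seed if k==0 else rng.uniform(lo,hi)
            q,e=ik(p,R,sd)
            if e<2e-3 and not any(np.abs(q-t).max()<.05 for t in sols):sols.append(q)
            if k==0: print(lean,nm,p.round(4),q.round(2),round(e,4))
        for q in sols: print('     ',q.round(2))
E
python3 chk.py
```

```text
40 pre100 [0.5902 0.1022 0.162 ] [ 0.41  0.21 -0.55 -0.22 -0.16  1.68] 0.0762
40 pre50 [0.6212 0.1108 0.1237] [ 0.35  0.32 -0.42 -0.52 -0.16  2.03] 0.0922
40 grasp [0.6522 0.1194 0.0854] [ 0.3   0.42 -0.32 -0.77 -0.16  2.31] 0.098
40 lift [0.6522 0.1194 0.1034] [ 0.34  0.4  -0.35 -0.58 -0.16  2.1 ] 0.0927
40 out [0.5944 0.1033 0.1034] [ 0.26  0.32 -0.42 -0.91 -0.16  2.48] 0.0999
38 pre100 [0.5924 0.1028 0.1638] [ 0.43  0.21 -0.59  0.01 -0.16  1.43] 0.0774
38 pre50 [0.622  0.111  0.1244] [ 0.39  0.32 -0.47 -0.28 -0.16  1.75] 0.0771
38 grasp [0.6517 0.1192 0.085 ] [ 0.35  0.43 -0.36 -0.52 -0.16  2.02] 0.0902
38 lift [0.6517 0.1192 0.103 ] [ 0.38  0.4  -0.39 -0.36 -0.16  1.84] 0.0804
38 out [0.5939 0.1032 0.103 ] [ 0.33  0.32 -0.46 -0.62 -0.16  2.13] 0.0989
36 pre100 [0.5945 0.1034 0.1655] [ 0.45  0.21 -0.63  0.19 -0.16  1.23] 0.0709
36 pre50 [0.6229 0.1112 0.1251] [ 0.42  0.32 -0.51 -0.08 -0.16  1.53] 0.072
36 grasp [0.6512 0.1191 0.0846] [ 0.38  0.43 -0.39 -0.31 -0.16  1.79] 0.0767
36 lift [0.6512 0.1191 0.1026] [ 0.4   0.4  -0.43 -0.18 -0.16  1.64] 0.0686
36 out [0.5934 0.103  0.1026] [ 0.38  0.32 -0.5  -0.38 -0.16  1.86] 0.0865
34 pre100 [0.5968 0.104  0.1672] [ 0.45  0.21 -0.66  0.34 -0.16  1.08] 0.0537
34 pre50 [0.6237 0.1115 0.1257] [ 0.43  0.32 -0.54  0.08 -0.16  1.35] 0.0681
34 grasp [0.6506 0.1189 0.0842] [ 0.41  0.43 -0.43 -0.14 -0.16  1.6 ] 0.0686
34 lift [0.6506 0.1189 0.1022] [ 0.42  0.4  -0.46 -0.02 -0.16  1.46] 0.0681
34 out [0.5928 0.1029 0.1022] [ 0.41  0.32 -0.54 -0.18 -0.16  1.63] 0.0706
33 pre100 [0.5979 0.1043 0.1679] [ 0.45  0.21 -0.68  0.4  -0.16  1.02] 0.0424
33 pre50 [0.6241 0.1116 0.126 ] [ 0.44  0.32 -0.56  0.16 -0.16  1.27] 0.0627
33 grasp [0.6504 0.1189 0.0841] [ 0.41  0.43 -0.45 -0.06 -0.16  1.51] 0.0679
33 lift [0.6504 0.1189 0.1021] [ 0.42  0.4  -0.48  0.06 -0.16  1.38] 0.0647
33 out [0.5926 0.1028 0.1021] [ 0.42  0.32 -0.56 -0.1  -0.16  1.54] 0.0723
```

```bash
cat > chk2.py <<'E'
from ik import *
from plan import toolR
rng=np.random.default_rng(2)
c,s=np.cos(np.radians(15.5)),np.sin(np.radians(15.5)); X=np.array([c,s,0])
L=np.array([.6592,.1213,.100])
def search(p,R,n=80):
    sols=[];best=9
    for k in range(n):
        q,e=ik(p,R,rng.uniform(lo,hi));best=min(best,e)
        if e<2e-3 and not any(np.abs(q-t).max()<.05 for t in sols):sols.append(q)
    return sols,best
if __name__=='__main__':
  for lean in(24,28,33,36,40,45,50,55):
   for fl in(0,1):
    R=toolR(15.5,0,lean)
    if fl:R=R*Ro.from_euler('z',np.pi)
    z=R.as_matrix()[:,2];G=L-X*.0195+z*.019
    sols,b=search(G,R)
    print(lean,fl,round(b,4),[q.round(2).tolist() for q in sols],flush=True)
E
time python3 chk2.py
```

```text
24 0 0.0 [[0.44, 0.44, -0.55, 0.39, -0.18, 1.03]]
24 1 0.0 [[0.44, 0.44, -0.55, 0.39, -0.18, -2.11]]
28 0 0.0393 []
28 1 0.0393 []
33 0 0.0679 []
33 1 0.0679 []
36 0 0.0767 []
36 1 0.0767 []
40 0 0.098 []
40 1 0.098 []
45 0 0.0582 []
45 1 0.0684 []
50 0 0.0051 []
50 1 0.0051 []
55 0 0.0 [[-0.11, 0.46, -0.44, -2.24, -0.39, -2.21]]
55 1 0.0 [[-0.11, 0.46, -0.44, -2.24, -0.39, 0.93]]
real	1m39.635s
user	1m37.469s
sys	0m0.251s
```

```bash
cat > chk3.py <<'E'
from ik import *
from plan import toolR
c,s=np.cos(np.radians(15.5)),np.sin(np.radians(15.5)); X=np.array([c,s,0])
L=np.array([.6592,.1213,.100])
for lean in (51,53,56):
    R=toolR(15.5,0,lean)*Ro.from_euler('z',np.pi);z=R.as_matrix()[:,2];G=L-X*.0185+z*.019
    for R,tag in((R,'fl'),(R*Ro.from_euler('z',np.pi),'no')):
      q=np.array([-.11,.46,-.44,-2.24,-.39,.93 if tag=='fl' else -2.21])
      for nm,p in(('grasp',G),('pre50',G-z*.05),('pre100',G-z*.1),('lift',G+[0,0,.018]),('out50',G+[0,0,.018]-X*.05),('out100',G+[0,0,.018]-X*.1),('out150',G+[0,0,.068]-X*.15)):
        q,e=ik(p,R,q);print(lean,tag,nm,p.round(4),q.round(2),round(e,4))
E
python3 chk3.py
```

```text
51 fl grasp [0.6556 0.1203 0.088 ] [ 0.03  0.43 -0.33 -1.86 -0.2   0.45] 0.0
51 fl pre50 [0.6182 0.1099 0.1195] [ 0.07  0.32 -0.38 -1.69 -0.16  0.25] 0.0094
51 fl pre100 [0.5807 0.0995 0.151 ] [ 0.08  0.21 -0.45 -1.58 -0.16  0.13] 0.0311
51 fl lift [0.6556 0.1203 0.106 ] [ 0.07  0.39 -0.31 -1.73 -0.16  0.29] 0.0123
51 fl out50 [0.6074 0.1069 0.106 ] [ 0.01  0.33 -0.42 -1.84 -0.21  0.44] 0.0
51 fl out100 [0.5592 0.0936 0.106 ] [-0.08  0.28 -0.54 -1.95 -0.29  0.62] 0.0
51 fl out150 [0.5111 0.0802 0.156 ] [ 0.08  0.09 -0.57 -1.53 -0.16  0.07] 0.0185
51 no grasp [0.6556 0.1203 0.088 ] [ 0.03  0.43 -0.33 -1.86 -0.2  -2.69] 0.0
51 no pre50 [0.6182 0.1099 0.1195] [ 0.07  0.32 -0.38 -1.69 -0.16 -2.89] 0.0094
51 no pre100 [0.5807 0.0995 0.151 ] [ 0.08  0.21 -0.45 -1.58 -0.16 -3.01] 0.0311
51 no lift [0.6556 0.1203 0.106 ] [ 0.07  0.39 -0.31 -1.73 -0.16 -2.85] 0.0123
51 no out50 [0.6074 0.1069 0.106 ] [ 0.01  0.33 -0.42 -1.84 -0.21 -2.7 ] 0.0
51 no out100 [0.5592 0.0936 0.106 ] [-0.08  0.28 -0.54 -1.95 -0.29 -2.52] 0.0
51 no out150 [0.5111 0.0802 0.156 ] [ 0.08  0.09 -0.57 -1.53 -0.16 -3.07] 0
[... 1475 characters left out ...]
0.0
56 fl out100 [0.5602 0.0938 0.1074] [-0.22  0.33 -0.65 -2.23 -0.52  1.02] 0.0
56 fl out150 [0.512  0.0805 0.1574] [-0.13  0.11 -0.63 -1.89 -0.35  0.57] 0.0
56 no grasp [0.6566 0.1206 0.0894] [-0.12  0.47 -0.46 -2.29 -0.43 -2.15] 0.0
56 no pre50 [0.6166 0.1095 0.1173] [-0.12  0.36 -0.5  -2.17 -0.39 -2.28] 0.0
56 no pre100 [0.5767 0.0984 0.1453] [-0.1   0.24 -0.53 -1.99 -0.33 -2.48] 0.0
56 no lift [0.6566 0.1206 0.1074] [-0.09  0.43 -0.42 -2.19 -0.37 -2.28] 0.0
56 no out50 [0.6084 0.1072 0.1074] [-0.15  0.38 -0.54 -2.23 -0.45 -2.19] 0.0
56 no out100 [0.5602 0.0938 0.1074] [-0.22  0.33 -0.65 -2.23 -0.52 -2.12] 0.0
56 no out150 [0.512  0.0805 0.1574] [-0.13  0.11 -0.63 -1.89 -0.35 -2.57] 0.0
```

```bash
cat > path.py <<'E'
from ik import *
F=lambda q:fk(q,P,-1,-1,np.pi/2)
def rows(qs):
    # qs list of joint waypoints with counts -> print row deltas
    a=F(qs[0])
    for q in qs[1:]:
        b=F(q);d=(b[0]-a[0])*100;w=(b[1]*a[1].inv()).as_rotvec()
        print('[%.2f,%.2f,%.2f,%.3f,%.3f,%.3f,1],'%(*d,*w),'  #',b[0].round(3),np.degrees(np.linalg.norm(w)).round(1),'zt',b[1].as_matrix()[:,2].round(2));a=b
def interp(q0,q1,n):return [np.array(q0)+(np.array(q1)-q0)*k/n for k in range(n+1)]
E
python3 - <<'E'
from path import *
from station import r
q0=r.sense()['joints']
mid=[.30,-.05,-.75,0,-.6,-1.5]
end=[-.10,.24,-.53,-1.99,-.33,.66]
print(F(mid)[0],F(end)[0])
rows(interp(q0,mid,28));print()
rows(interp(mid,end,12))
E
```

```text
[ 0.40758147 -0.04119118  0.16591735] [0.57637915 0.09576968 0.14281874]
[-0.57,-0.66,-0.15,0.051,0.032,-0.092,1],   # [0.597 0.084 0.205] 6.3 zt [ 0.54  0.2  -0.82]
[-0.58,-0.65,-0.15,0.050,0.031,-0.093,1],   # [0.592 0.078 0.204] 6.3 zt [ 0.54  0.19 -0.82]
[-0.59,-0.63,-0.15,0.050,0.030,-0.093,1],   # [0.586 0.071 0.202] 6.3 zt [ 0.53  0.18 -0.83]
[-0.60,-0.62,-0.15,0.049,0.030,-0.094,1],   # [0.58  0.065 0.201] 6.3 zt [ 0.52  0.17 -0.84]
[-0.61,-0.61,-0.15,0.049,0.029,-0.094,1],   # [0.573 0.059 0.199] 6.3 zt [ 0.51  0.16 -0.84]
[-0.62,-0.59,-0.15,0.048,0.028,-0.095,1],   # [0.567 0.053 0.198] 6.3 zt [ 0.5   0.16 -0.85]
[-0.64,-0.58,-0.15,0.047,0.028,-0.095,1],   # [0.561 0.047 0.196] 6.3 zt [ 0.49  0.15 -0.86]
[-0.65,-0.57,-0.15,0.046,0.027,-0.096,1],   # [0.554 0.042 0.195] 6.3 zt [ 0.48  0.14 -0.86]
[-0.66,-0.55,-0.15,0.046,0.027,-0.096,1],   # [0.548 0.036 0.193] 6.3 zt [ 0.47  0.14 -0.87]
[-0.67,-0.54,-0.15,0.045,0.026,-0.097,1],   # [0.541 0.031 0.192] 6.3 zt [ 0.46  0.13 -0.88]
[-0.68,-0.53,-0.15,0.044,0.026,-0.097,1],   # [0.534 0.026 0.19 ] 6.3 zt [ 0.45  0.13 -0.88]
[-0.
[... 2022 characters left out ...]
3,1],   # [0.408 0.049 0.109] 4.5 zt [ 0.4   0.4  -0.82]
[1.38,1.78,-0.14,0.034,-0.070,-0.013,1],   # [0.422 0.067 0.108] 4.5 zt [ 0.46  0.42 -0.78]
[1.82,1.53,0.13,0.021,-0.073,-0.023,1],   # [0.44  0.082 0.109] 4.5 zt [ 0.52  0.43 -0.74]
[2.21,1.19,0.36,0.007,-0.072,-0.033,1],   # [0.462 0.094 0.113] 4.6 zt [ 0.59  0.42 -0.69]
[2.54,0.78,0.56,-0.006,-0.068,-0.042,1],   # [0.487 0.102 0.118] 4.6 zt [ 0.65  0.39 -0.65]
[2.80,0.31,0.71,-0.017,-0.062,-0.049,1],   # [0.515 0.105 0.126] 4.6 zt [ 0.71  0.34 -0.62]
[2.99,-0.20,0.82,-0.027,-0.052,-0.055,1],   # [0.545 0.103 0.134] 4.6 zt [ 0.76  0.28 -0.59]
[3.10,-0.73,0.90,-0.035,-0.041,-0.060,1],   # [0.576 0.096 0.143] 4.6 zt [ 0.8   0.22 -0.56]
```

```bash
python3 -m creep '[[[-2,-0.6,0.2,0,0,0,1],[-2,-0.6,0.2,0,0.03,0,1],[-2,-0.6,0,0.03,0.03,-0.06,1],[-1.2,-0.6,0,0.05,0.03,-0.092,1],[-0.6,-0.6,0,0.05,0.03,-0.093,1],[-0.6,-0.6,0,0.05,0.03,-0.093,1],[-0.6,-0.6,0,0.049,0.03,-0.094,1],[-0.6,-0.6,0,0.048,0.029,-0.094,1],[-0.6,-0.6,0,0.048,0.028,-0.095,1],[-0.6,-0.6,0,0.047,0.028,-0.095,1],[-0.6,-0.6,0,0.046,0.027,-0.096,1],[-0.6,-0.5,0,0.046,0.027,-0.096,1],[-0.6,-0.5,0,0.045,0.026,-0.097,1],[-0.6,-0.5,0,0.044,0.026,-0.097,1],[-0.6,-0.5,0,0.043,0.025,-0.098,1],[-0.6,-0.5,0,0.043,0.025,-0.098,1],[-0.6,-0.5,0,0.042,0.024,-0.099,1],[-0.6,-0.5,0,0.041,0.024,-0.099,1],[-0.6,-0.4,0,0.04,0.024,-0.099,1],[-0.6,-0.4,0,0.039,0.023,-0.1,1]]]' 40
python3 - <<'E'
from path import *
from station import r
q0=r.sense()['joints'];print(q0.round(3),F(q0)[0],r.sense()['tool_pos'])
rows(interp(q0,[.28,0,-.7,0,-.6,-1.5],9));print()
E
```

```text
time: 4.37
tool_pos: [0.4349, -0.0192, 0.2121]
tool_rot: [-1.855, 2.012, -0.231]
wrist_force: [-0.5, 0.3, 0.1]
opening: 0.999
[ 0.325 -0.116 -0.712 -0.018 -0.546 -0.393] [ 0.43892903 -0.01781774  0.21149888] [ 0.43485031 -0.01918077  0.21205576]
[-0.03,-0.26,-0.51,0.040,0.033,-0.116,1],   # [ 0.439 -0.02   0.206] 7.3 zt [ 0.38  0.13 -0.92]
[-0.04,-0.26,-0.51,0.039,0.032,-0.117,1],   # [ 0.438 -0.023  0.201] 7.3 zt [ 0.36  0.13 -0.92]
[-0.05,-0.26,-0.50,0.037,0.031,-0.118,1],   # [ 0.438 -0.026  0.196] 7.3 zt [ 0.35  0.12 -0.93]
[-0.06,-0.26,-0.50,0.035,0.030,-0.119,1],   # [ 0.437 -0.028  0.191] 7.3 zt [ 0.33  0.11 -0.94]
[-0.06,-0.27,-0.50,0.033,0.029,-0.119,1],   # [ 0.437 -0.031  0.186] 7.3 zt [ 0.32  0.1  -0.94]
[-0.07,-0.27,-0.50,0.032,0.029,-0.120,1],   # [ 0.436 -0.034  0.181] 7.3 zt [ 0.3   0.1  -0.95]
[-0.08,-0.27,-0.49,0.030,0.028,-0.121,1],   # [ 0.435 -0.036  0.176] 7.3 zt [ 0.29  0.09 -0.95]
[-0.09,-0.27,-0.49,0.028,0.027,-0.121,1],   # [ 0.434 -0.039  0.171] 7.3 zt [ 0.27  0.08 -0.96]
[-0.09,-0.27,-0.49,0.026,0.026,-0.122,1],   # [ 0.433 -0.042  0.167] 7.3 zt [ 0.26  0.07 -0.96]
```

```bash
python3 -m creep '[[[0,-0.3,-0.3,0.037,0.03,-0.11,1],[0,-0.3,-0.3,0.037,0.03,-0.11,1],[0,-0.3,-0.3,0.036,0.03,-0.11,1],[0,-0.3,-0.3,0.034,0.03,-0.11,1],[0,-0.3,-0.3,0.032,0.029,-0.11,1],[0,-0.3,-0.3,0.03,0.029,-0.11,1],[0,-0.3,-0.3,0.03,0.028,-0.11,1],[0,-0.3,-0.3,0.028,0.027,-0.11,1],[0,-0.3,-0.3,0.026,0.026,-0.11,1],[0,0,0,0,0,0,1],[0,0,0,0,0,0,1]]]' 40
python3 - <<'E'
from path import *
from station import r
from plan import toolR
q0=r.sense()['joints'];print(q0.round(3),F(q0)[0],r.sense()['tool_pos'])
R=toolR(15.5,0,56)*Ro.from_euler('z',np.pi)
q,e=ik(np.array([.5767,.0984,.1453]),R,[-.10,.24,-.53,-1.99,-.33,.66]);print(q,e)
rows(interp(q0,q,15));print()
E
```

```text
time: 5.28
tool_pos: [0.4352, -0.0459, 0.1847]
tool_rot: [-0.628, 2.794, 0.044]
wrist_force: [-0.3, -0.7, -1.0]
opening: 0.998
[ 0.253 -0.014 -0.649 -0.035 -0.659 -1.356] [ 0.43822125 -0.04518055  0.18423017] [ 0.43524184 -0.04592559  0.18471435]
[-0.09773512  0.23711747 -0.53033227 -1.99439504 -0.3335336   0.65775076] 2.100515247849266e-11
[-0.73,1.38,-1.66,0.069,-0.005,0.026,1],   # [ 0.431 -0.031  0.168] 4.2 zt [ 0.26  0.16 -0.95]
[-0.49,1.53,-1.39,0.066,-0.016,0.021,1],   # [ 0.426 -0.016  0.154] 4.1 zt [ 0.27  0.23 -0.93]
[-0.24,1.62,-1.14,0.061,-0.027,0.015,1],   # [0.424 0.    0.142] 3.9 zt [ 0.29  0.29 -0.91]
[0.03,1.66,-0.89,0.055,-0.036,0.008,1],   # [0.424 0.017 0.133] 3.8 zt [ 0.32  0.34 -0.88]
[0.30,1.64,-0.65,0.048,-0.044,0.002,1],   # [0.427 0.033 0.127] 3.7 zt [ 0.36  0.38 -0.85]
[0.58,1.58,-0.43,0.041,-0.049,-0.006,1],   # [0.433 0.049 0.123] 3.7 zt [ 0.4   0.42 -0.81]
[0.84,1.46,-0.23,0.032,-0.053,-0.013,1],   # [0.441 0.064 0.12 ] 3.6 zt [ 0.45  0.44 -0.78]
[1.10,1.30,-0.06,0.024,-0.055,-0.020,1],   # [0.452 0.077 0.12 ] 3.6 zt [ 0.5   0.45 -0.74]
[1.33,1.10,0.10,0.015,-0.055,-0.026,1],   # [0.465 0.088 0.121] 3.6 zt [ 0.55  0.44 -0.7 ]
[1.53,0.87,0.22,0.007,-0.053,-0.033,1],   # [0.481 0.096 0.123] 3.6 zt [ 0.61  0.43 -0.67]
[1.70,0.61,0.33,-0.001,-0.050,-0.038,1],   # [0.498 0.103 0.126] 3.6 zt [ 0.65  0.4  -0.64]
[1.85,0.34,0.41,-0.009,-0.045,-0.043,1],   # [0.516 0.106 0.13 ] 3.6 zt [ 0.7   0.37 -0.61]
[1.95,0.05,0.47,-0.015,-0.039,-0.047,1],   # [0.536 0.106 0.135] 3.6 zt [ 0.74  0.33 -0.59]
[2.03,-0.25,0.51,-0.020,-0.032,-0.050,1],   # [0.556 0.104 0.14 ] 3.6 zt [ 0.77  0.28 -0.57]
[2.07,-0.55,0.52,-0.024,-0.024,-0.052,1],   # [0.577 0.098 0.145] 3.6 zt [ 0.8   0.22 -0.56]
```

```bash
python3 -m creep '[[[-0.73,1.38,-1.66,0.069,-0.005,0.026,1],[-0.49,1.53,-1.39,0.066,-0.016,0.021,1],[-0.24,1.62,-1.14,0.061,-0.027,0.015,1],[0.03,1.66,-0.89,0.055,-0.036,0.008,1],[0.3,1.64,-0.65,0.048,-0.044,0.002,1],[0.58,1.58,-0.43,0.041,-0.049,-0.006,1],[0.84,1.46,-0.23,0.032,-0.053,-0.013,1],[1.1,1.3,-0.06,0.024,-0.055,-0.02,1],[1.33,1.1,0.1,0.015,-0.055,-0.026,1],[1.53,0.87,0.22,0.007,-0.053,-0.033,1],[1.7,0.61,0.33,-0.001,-0.05,-0.038,1],[1.85,0.34,0.41,-0.009,-0.045,-0.043,1],[1.95,0.05,0.47,-0.015,-0.039,-0.047,1],[2.03,-0.25,0.51,-0.02,-0.032,-0.05,1],[2.07,-0.55,0.52,-0.024,-0.024,-0.052,1],[0,0,0,0,0,0,1],[0,0,0,0,0,0,1]]]' 40
python3 - <<'E'
from plan import *
print(r.sense()['joints'].round(2))
go((.5767,.0984,.1453),toolR(15.5,0,56)*Ro.from_euler('z',np.pi))
E
```

```text
time: 6.7
tool_pos: [0.5734, 0.0972, 0.1453]
tool_rot: [-0.293, 2.151, 0.157]
wrist_force: [-0.5, -0.8, -0.2]
opening: 1.001
[-0.1   0.23 -0.54 -1.98 -0.33  0.65]
t 6.7 p [0.5734 0.0972 0.1453] dcm [ 0.33  0.12 -0.  ] rot [-0.0006 -0.0027 -0.0007] deg 0.16 F [-0.5 -0.8 -0.2] open 1.001
```

```bash
python3 -m creep '[[[1.5,0.4,-0.8,0,0,0,1],[1.6,0.45,-1.1,0,0,0,1],[1.2,0.3,-0.9,0,0,0,1],[0,0,0,0,0,0,1],[0,0,0,0,0,0,1]]]' 40
python3 - <<'E'
from plan import *
go((.6566,.1206,.0894),toolR(15.5,0,56)*Ro.from_euler('z',np.pi))
c=snap('top','top2');d=snap('scene','scene2')
a=cv2.resize(c['pixels'][95:200,190:320,::-1],None,fx=3,fy=3);b=cv2.resize(d['pixels'][150:290,280:410,::-1],None,fx=3,fy=3)
b=b[:315]; cv2.imwrite('pics/c2.png',np.hstack([a,b]))
E
```

```text
time: 7.12
tool_pos: [0.6156, 0.1093, 0.1164]
tool_rot: [-0.293, 2.153, 0.159]
wrist_force: [0.6, -0.3, -0.5]
opening: 0.999
t 7.12 p [0.6156 0.1093 0.1164] dcm [ 4.1   1.13 -2.7 ] rot [-0.0014 -0.0048 -0.0016] deg 0.3 F [ 0.6 -0.3 -0.5] open 0.999
```

View pics/c2.png

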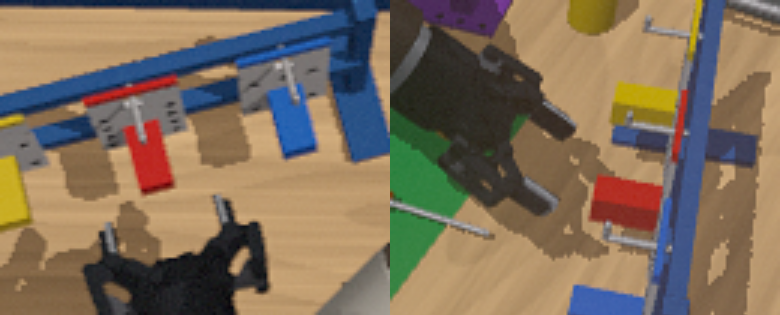

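Both fingers straddle the red lug's axis: the finger midpoint is at about (164,217) in the crop, on the lug's centreline. Advancing and closing.

```bash
python3 -m creep '[[[1.3,0.36,-0.85,0,-0.002,0,1],[1.3,0.36,-0.85,0,-0.002,0,1],[1,0.28,-0.65,0,0,0,1],[0.5,0.13,-0.35,0,0,0,1],[0,0,0,0,0,0,1],[0,0,0,0,0,0,1]]]' 40
python3 - <<'E'
from plan import *
go((.6566,.1206,.0894),toolR(15.5,0,56)*Ro.from_euler('z',np.pi))
E
python3 -m creep '[[[0,0,0,0,0,0,0.6],[0,0,0,0,0,0,0.5],[0,0,0,0,0,0,0.45],[0,0,0,0,0,0,0.42]]]' 40
python3 - <<'E'
from plan import *
go((.6566,.1206,.0894),toolR(15.5,0,56)*Ro.from_euler('z',np.pi));print(r.sense()['torque'])
E
```

```text
time: 7.72
tool_pos: [0.6571, 0.1206, 0.0908]
tool_rot: [-0.292, 2.147, 0.158]
wrist_force: [-0.9, 0.3, 0.3]
opening: 1.0
t 7.72 p [0.6571 0.1206 0.0908] dcm [-0.05  0.   -0.14] rot [-0.002   0.0015 -0.0005] deg 0.15 F [-0.9  0.3  0.3] open 1.0
time: 8.05
tool_pos: [0.6576, 0.1204, 0.091]
tool_rot: [-0.291, 2.146, 0.157]
wrist_force: [0.6, -0.8, 0.4]
opening: 0.45
t 8.05 p [0.6576 0.1204 0.091 ] dcm [-0.1   0.02 -0.16] rot [-0.0024  0.002   0.0004] deg 0.18 F [ 0.6 -0.8  0.4] open 0.45
[-0.43326027  1.5516611   0.02648487]
```

```bash
python3 -m creep '[[[0,0,0,0,0,0,0.39],[0,0,0,0,0,0,0.37],[0,0,0,0,0,0,0.35]]]' 20
python3 -m creep '[[[0,0,0,0,0,0,0.33],[0,0,0,0,0,0,0.3],[0,0,0,0,0,0,0.2]]]' 20
python3 -m creep '[[[0,0,0,0,0,0,0.0],[0,0,0,0,0,0,0.0]]]' 50
python3 - <<'E'
from plan import *
go((.6566,.1206,.0894),toolR(15.5,0,56)*Ro.from_euler('z',np.pi));print(r.sense()['torque'])
c=snap('top','top3');d=snap('scene','scene3')
a=cv2.resize(c['pixels'][95:200,190:320,::-1],None,fx=3,fy=3);b=cv2.resize(d['pixels'][150:290,280:410,::-1],None,fx=3,fy=3)
b=b[:315]; cv2.imwrite('pics/c3.png',np.hstack([a,b]))
E
```

```text
time: 8.3
tool_pos: [0.6577, 0.1205, 0.0905]
tool_rot: [-0.291, 2.147, 0.158]
wrist_force: [-0.9, -0.1, 0.7]
opening: 0.35
time: 8.55
tool_pos: [0.6576, 0.1205, 0.0905]
tool_rot: [-0.291, 2.147, 0.158]
wrist_force: [-1.9, -0.8, 1.5]
opening: 0.346
time: 8.72
tool_pos: [0.6575, 0.1206, 0.0905]
tool_rot: [-0.291, 2.147, 0.158]
wrist_force: [-2.6, 0.1, 2.4]
opening: 0.342
t 8.72 p [0.6575 0.1206 0.0905] dcm [-0.09  0.   -0.11] rot [-0.0026  0.0014  0.0001] deg 0.17 F [-2.6  0.1  2.4] open 0.342
[-0.3726601   1.46912809  0.15405936]
```

View pics/c3.png

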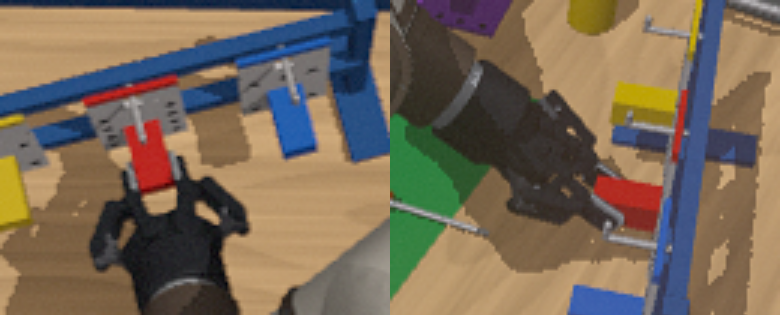

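```bash
python3 -m creep '[[[0,0,0,0,0,0,0],[0,0,0.2,0,0,0,0],[0,0,0.2,0,0,0,0],[0,0,0.2,0,0,0,0],[0,0,0.2,0,0,0,0],[0,0,0.2,0,0,0,0],[0,0,0.2,0,0,0,0],[0,0,0.1,0,0,0,0],[0,0,0,0,0,0,0]]]' 60
python3 -m creep '[[[0,0,0.1,0,0,0,0],[0,0,0.05,0,0,0,0],[0,0,0,0,0,0,0]]]'
python3 -m creep '[[[0,0,0.05,0,0,0,0],[0,0,0.05,0,0,0,0],[0,0,0,0,0,0,0]]]'
```

```text
time: 9.57
tool_pos: [0.6576, 0.1204, 0.1036]
tool_rot: [-0.291, 2.147, 0.157]
wrist_force: [-0.6, -0.2, -2.2]
opening: 0.343
time: 9.82
tool_pos: [0.6576, 0.1204, 0.1049]
tool_rot: [-0.291, 2.147, 0.158]
wrist_force: [-1.7, -1.4, -1.9]
opening: 0.341
time: 10.07
tool_pos: [0.6576, 0.1204, 0.1058]
tool_rot: [-0.29, 2.147, 0.157]
wrist_force: [-0.4, -0.5, -2.5]
opening: 0.339
```

```bash
python3 -m creep '[[[0,0,0.05,0,0,0,0],[0,0,0.05,0,0,0,0],[0,0,0,0,0,0,0]]]'
python3 -m creep '[[[0,0,0.05,0,0,0,0],[0,0,0.05,0,0,0,0],[0,0,0,0,0,0,0]]]'
python3 -m creep '[[[0,0,0.05,0,0,0,0],[0,0,0,0,0,0,0]]]'
```

```text
time: 10.32
tool_pos: [0.6576, 0.1204, 0.1069]
tool_rot: [-0.291, 2.147, 0.157]
wrist_force: [-1.4, -0.6, -2.2]
opening: 0.341
time: 10.57
tool_pos: [0.6576, 0.1204, 0.1079]
tool_rot: [-0.291, 2.147, 0.157]
wrist_force: [-2.0, 0.2, -3.1]
opening: 0.339
time: 10.73
tool_pos: [0.6576, 0.1204, 0.1084]
tool_rot: [-0.291, 2.147, 0.158]
wrist_force: [-1.4, -0.5, -2.4]
opening: 0.338
```

```bash
python3 -m creep '[[[0,0,0.05,0,0,0,0],[0,0,0,0,0,0,0]]]'
python3 -m creep '[[[0,0,0.05,0,0,0,0],[0,0,0,0,0,0,0]]]'
python3 -m creep '[[[0,0,0.05,0,0,0,0],[0,0,0,0,0,0,0]]]'
```

```text
time: 10.9
tool_pos: [0.6576, 0.1204, 0.1089]
tool_rot: [-0.29, 2.147, 0.158]
wrist_force: [-1.6, -0.4, -2.1]
opening: 0.339
time: 11.07
tool_pos: [0.6576, 0.1204, 0.1093]
tool_rot: [-0.291, 2.147, 0.157]
wrist_force: [-0.6, 0.1, -3.7]
opening: 0.339
time: 11.23
tool_pos: [0.6575, 0.1203, 0.1094]
tool_rot: [-0.291, 2.148, 0.157]
wrist_force: [0.0, -0.2, -5.3]
opening: 0.344
```

```bash
python3 -m creep '[[[0,0,-0.1,0,0,0,0],[0,0,-0.1,0,0,0,0],[0,0,0,0,0,0,0]]]'
python3 -m creep '[[[-0.3,-0.08,0,0,0,0,0],[-0.5,-0.14,0,0,0,0,0],[-0.5,-0.14,0,0,0,0,0],[-0.5,-0.14,0,0,0,0,0],[-0.5,-0.14,0,0,0,0,0],[0,0,0,0,0,0,0]]]'
```

```text
time: 11.48
tool_pos: [0.6576, 0.1205, 0.1083]
tool_rot: [-0.29, 2.146, 0.158]
wrist_force: [-2.6, -0.6, -1.3]
opening: 0.342
time: 11.98
tool_pos: [0.6335, 0.1137, 0.1077]
tool_rot: [-0.29, 2.148, 0.157]
wrist_force: [-0.9, 0.3, -3.0]
opening: 0.341
```

```bash
python3 -m creep '[[[-0.4,-0.11,0,0,0,0,0],[-0.4,-0.11,0,0,0,0,0],[-0.3,-0.08,0,0,0,0,0],[0,0,0,0,0,0,0]]]'
python3 -m creep '[[[-0.3,-0.08,0,0,0,0,0],[-0.3,-0.08,0,0,0,0,0],[-0.3,-0.08,0,0,0,0,0],[0,0,0,0,0,0,0]]]'
python3 -m creep '[[[-0.4,-0.11,0,0,0,0,0],[-0.4,-0.11,0,0,0,0,0],[-0.4,-0.11,0,0,0,0,0],[0,0,0,0,0,0,0]]]'
python3 - <<'E'
from h import *
c=snap('top','top4');d=snap('scene','scene4')
a=cv2.resize(c['pixels'][95:200,190:320,::-1],None,fx=3,fy=3);b=cv2.resize(d['pixels'][150:290,280:410,::-1],None,fx=3,fy=3)
b=b[:315]; cv2.imwrite('pics/c4.png',np.hstack([a,b]))
E
```

```text
time: 12.32
tool_pos: [0.623, 0.1108, 0.1077]
tool_rot: [-0.29, 2.148, 0.158]
wrist_force: [-0.3, 0.3, -2.5]
opening: 0.34
time: 12.65
tool_pos: [0.614, 0.1085, 0.1076]
tool_rot: [-0.29, 2.148, 0.158]
wrist_force: [-1.3, -0.5, -1.9]
opening: 0.342
time: 12.98
tool_pos: [0.6016, 0.1051, 0.1075]
tool_rot: [-0.29, 2.148, 0.158]
wrist_force: [-0.2, 0.3, -2.4]
opening: 0.335
```

View pics/c4.png

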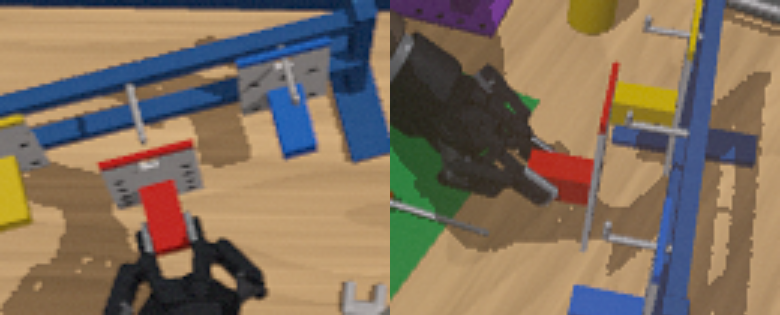

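```bash
cat > tgt.py <<'E'
from plan import *
from bed import R as Rb
def tool_for(Rt,Ot):
    # template pose -> tool pose
    Rg=toolR(15.5,0,56)*Ro.from_euler('z',np.pi) 
    pg=np.array([.6575,.1206,.0905]);O0=np.array([.6592+.0325*np.cos(np.radians(15.5)),.1213+.0325*np.sin(np.radians(15.5)),.055])
    R0=Ro.from_euler('z',15.5,degrees=True)
    Rr=R0.inv()*Rg; pr=R0.inv().apply(pg-O0)
    return Ot+Rt.apply(pr),Rt*Rr
RB=Ro.from_matrix(Rb);OB=np.array([.4693,-.2459,.0369])
def bedpose(out,up,y=0): return tool_for(RB,OB+RB.apply([-out,y,up]))
E
python3 - <<'E'
from tgt import *
from path import *
from station import r
for o,u in((0,0),(.002,.03),(.03,.04),(.05,.06)):
    p,R=bedpose(o,u);q,e=ik(p,R,[-.2,.2,-.5,0,-.6,-1.3]);print(o,u,p.round(4),R.as_matrix()[:,2].round(2),q.round(3),round(e,4))
q0=r.sense()['joints'];print(q0.round(2))
up=q0+0; 
p0=r.sense()['tool_pos'];
rows(interp(q0,q,24))
E
```

```text
0 0 [ 0.47   -0.2464  0.0863] [ 0.18 -0.06 -0.98] [-0.161  0.314 -0.57   0.057 -0.498 -1.763] 0.0
0.002 0.03 [ 0.4889 -0.2523  0.1089] [ 0.18 -0.06 -0.98] [-0.167  0.308 -0.497  0.048 -0.577 -1.747] 0.0
0.03 0.04 [ 0.4768 -0.2485  0.1358] [ 0.18 -0.06 -0.98] [-0.163  0.25  -0.494  0.045 -0.638 -1.747] 0.0
0.05 0.06 [ 0.4768 -0.2485  0.1641] [ 0.18 -0.06 -0.98] [-0.163  0.213 -0.456  0.041 -0.712 -1.742] 0.0
[-0.16  0.37 -0.56 -2.23 -0.46  0.96]
[-1.20,-0.09,-0.40,0.037,0.018,0.018,1],   # [0.588 0.104 0.105] 2.6 zt [ 0.79  0.26 -0.56]
[-1.20,-0.24,-0.42,0.035,0.023,0.017,1],   # [0.576 0.102 0.101] 2.6 zt [ 0.77  0.29 -0.57]
[-1.19,-0.40,-0.43,0.033,0.028,0.015,1],   # [0.564 0.098 0.096] 2.6 zt [ 0.75  0.32 -0.58]
[-1.17,-0.55,-0.43,0.030,0.032,0.014,1],   # [0.552 0.092 0.092] 2.6 zt [ 0.72  0.35 -0.6 ]
[-1.14,-0.71,-0.42,0.026,0.036,0.012,1],   # [0.54  0.085 0.088] 2.6 zt [ 0.7   0.37 -0.61]
[-1.11,-0.87,-0.40,0.023,0.040,0.009,1],   # [0.529 0.077 0.084] 2.7 zt [ 0.67  0.39 -0.63]
[-1.06,-1.02,-0.37,0.019,0.043,0.006,1],   # [0.519 0.066 0.08 ] 2.7 zt [ 0.64  0.41 -0.65]
[-1.00,
[... 905 characters left out ...]
 0.084] 3.4 zt [ 0.31  0.3  -0.9 ]
[-0.05,-2.12,0.68,-0.032,0.040,-0.035,1],   # [ 0.457 -0.124  0.091] 3.5 zt [ 0.29  0.26 -0.92]
[0.06,-2.14,0.83,-0.036,0.036,-0.038,1],   # [ 0.458 -0.145  0.099] 3.7 zt [ 0.26  0.22 -0.94]
[0.17,-2.14,0.98,-0.040,0.032,-0.042,1],   # [ 0.459 -0.167  0.109] 3.8 zt [ 0.24  0.17 -0.96]
[0.28,-2.12,1.13,-0.043,0.027,-0.045,1],   # [ 0.462 -0.188  0.121] 3.9 zt [ 0.22  0.12 -0.97]
[0.39,-2.08,1.29,-0.046,0.021,-0.047,1],   # [ 0.466 -0.209  0.133] 4.0 zt [ 0.2   0.06 -0.98]
[0.49,-2.02,1.45,-0.049,0.015,-0.050,1],   # [ 0.471 -0.229  0.148] 4.1 zt [ 0.19  0.   -0.98]
[0.59,-1.95,1.61,-0.052,0.009,-0.052,1],   # [ 0.477 -0.248  0.164] 4.2 zt [ 0.18 -0.06 -0.98]
```

```bash
python3 - <<'E'
from tgt import *
from path import *
from station import r
q0=r.sense()['joints']
p,R=bedpose(.05,.06);q,e=ik(p,R,[-.2,.2,-.5,0,-.6,-1.3])
RA=toolR(15.5,0,56)*Ro.from_euler('z',np.pi)
A,e=ik(np.array([.54,.088,.165]),RA,q0);print(A.round(2),e)
n=24;Q=interp(A,q,n)
for k in range(n+1):
    t=k/n;Q[k]=Q[k]+np.array([0,-.3,0.0,0,0,0])*np.sin(np.pi*t)**1
rows(Q)
E
```

```text
[-0.06  0.13 -0.56 -1.83 -0.28  0.46] 2.7759045062580867e-14
[-0.37,-0.78,1.55,0.021,-0.020,0.008,1],   # [0.536 0.08  0.18 ] 1.7 zt [ 0.81  0.24 -0.54]
[-0.42,-0.83,1.49,0.019,-0.016,0.008,1],   # [0.532 0.072 0.195] 1.5 zt [ 0.81  0.26 -0.52]
[-0.46,-0.89,1.41,0.018,-0.011,0.007,1],   # [0.527 0.063 0.21 ] 1.3 zt [ 0.82  0.27 -0.51]
[-0.49,-0.94,1.30,0.016,-0.006,0.006,1],   # [0.523 0.054 0.223] 1.0 zt [ 0.82  0.28 -0.5 ]
[-0.51,-1.00,1.16,0.014,-0.001,0.005,1],   # [0.517 0.044 0.234] 0.9 zt [ 0.82  0.29 -0.49]
[-0.52,-1.06,1.01,0.012,0.005,0.003,1],   # [0.512 0.033 0.244] 0.8 zt [ 0.82  0.3  -0.49]
[-0.51,-1.13,0.84,0.011,0.011,0.000,1],   # [0.507 0.022 0.253] 0.9 zt [ 0.81  0.31 -0.5 ]
[-0.49,-1.19,0.66,0.009,0.017,-0.002,1],   # [0.502 0.01  0.259] 1.1 zt [ 0.8   0.31 -0.51]
[-0.46,-1.26,0.48,0.008,0.024,-0.005,1],   # [ 0.497 -0.003  0.264] 1.4 zt [ 0.79  0.31 -0.53]
[-0.42,-1.32,0.29,0.006,0.030,-0.009,1],   # [ 0.493 -0.016  0.267] 1.8 zt [ 0.78  0.31 -0.55]
[-0.38,-1.39,0.10,0.005,0.036,-0.012,1],   # [ 0.489 -0.03   0.268] 2.2 zt [ 0.76  0.3  -0.57]
[-0.33,-1.45,-0.08,0
[... 535 characters left out ...]
1 zt [ 0.58  0.19 -0.79]
[-0.08,-1.73,-0.94,-0.010,0.066,-0.038,1],   # [ 0.476 -0.142  0.23 ] 4.4 zt [ 0.53  0.16 -0.83]
[-0.06,-1.76,-1.02,-0.013,0.067,-0.040,1],   # [ 0.475 -0.16   0.219] 4.6 zt [ 0.48  0.13 -0.87]
[-0.03,-1.77,-1.08,-0.016,0.068,-0.043,1],   # [ 0.475 -0.178  0.209] 4.7 zt [ 0.43  0.1  -0.9 ]
[-0.00,-1.78,-1.12,-0.020,0.068,-0.045,1],   # [ 0.475 -0.196  0.197] 4.8 zt [ 0.37  0.06 -0.93]
[0.03,-1.78,-1.13,-0.024,0.067,-0.046,1],   # [ 0.475 -0.213  0.186] 4.8 zt [ 0.31  0.02 -0.95]
[0.06,-1.77,-1.12,-0.028,0.065,-0.047,1],   # [ 0.476 -0.231  0.175] 4.9 zt [ 0.24 -0.02 -0.97]
[0.11,-1.75,-1.08,-0.033,0.062,-0.047,1],   # [ 0.477 -0.248  0.164] 4.8 zt [ 0.18 -0.06 -0.98]
```

```bash
python3 -m creep '[[[-0.8,-0.22,0.4,0,0,0,0],[-1,-0.27,0.9,0,0,0,0],[-1,-0.27,1.1,0,0,0,0],[-1,-0.27,1.1,0,0,0,0],[-1,-0.27,1.1,0,0,0,0],[-1,-0.27,1.1,0,0,0,0],[0,0,0,0,0,0,0]]]'
python3 - <<'E'
from tgt import *
from path import *
from station import r
A=r.sense()['joints'];print(A.round(2),r.sense()['wrist_force'])
p,R=bedpose(.1,.006);q,e=ik(p,R,[-.2,.2,-.5,0,-.6,-1.3]);print(p,q.round(2),e)
n=26;Q=interp(A,q,n)
for k in range(n+1):
    t=k/n;Q[k]=Q[k]+np.array([0,-.3,0.0,0,0,0])*np.sin(np.pi*t)
rows(Q)
E
```

```text
time: 13.67
tool_pos: [0.5441, 0.0901, 0.1684]
tool_rot: [-0.294, 2.141, 0.157]
wrist_force: [0.2, 1.5, -2.4]
opening: 0.341
[-0.06  0.13 -0.56 -1.84 -0.29  0.47] [ 0.2466729   1.47609505 -2.44292485]
[ 0.40663431 -0.22637251  0.16122722] [-0.14  0.09 -0.62  0.05 -0.67 -1.78] 1.3232817619446277e-13
[-0.73,-0.69,1.35,0.019,-0.016,0.007,1],   # [0.537 0.083 0.181] 1.5 zt [ 0.81  0.24 -0.54]
[-0.76,-0.74,1.29,0.018,-0.012,0.006,1],   # [0.53  0.076 0.194] 1.3 zt [ 0.81  0.25 -0.52]
[-0.79,-0.78,1.20,0.017,-0.009,0.006,1],   # [0.522 0.068 0.206] 1.1 zt [ 0.82  0.27 -0.51]
[-0.80,-0.83,1.10,0.015,-0.005,0.005,1],   # [0.514 0.059 0.217] 1.0 zt [ 0.82  0.28 -0.5 ]
[-0.81,-0.88,0.98,0.014,-0.000,0.004,1],   # [0.506 0.051 0.227] 0.8 zt [ 0.82  0.29 -0.5 ]
[-0.81,-0.93,0.84,0.012,0.004,0.002,1],   # [0.498 0.041 0.235] 0.8 zt [ 0.81  0.3  -0.5 ]
[-0.80,-0.98,0.70,0.011,0.009,0.001,1],   # [0.49  0.031 0.242] 0.8 zt [ 0.81  0.3  -0.5 ]
[-0.77,-1.04,0.55,0.010,0.014,-0.002,1],   # [0.482 0.021 0.248] 1.0 zt [ 0.8   0.31 -0.51]
[-0.74,-1.09,0.40,0.008,0.019,-0.004,1],   # [0.474 0.01  0.252] 1
[... 966 characters left out ...]
t [ 0.55  0.17 -0.82]
[-0.33,-1.49,-0.82,-0.011,0.061,-0.035,1],   # [ 0.419 -0.138  0.211] 4.1 zt [ 0.5   0.15 -0.85]
[-0.30,-1.50,-0.85,-0.013,0.062,-0.037,1],   # [ 0.416 -0.153  0.202] 4.2 zt [ 0.45  0.12 -0.88]
[-0.27,-1.50,-0.86,-0.017,0.062,-0.039,1],   # [ 0.413 -0.168  0.194] 4.3 zt [ 0.4   0.09 -0.91]
[-0.23,-1.49,-0.86,-0.020,0.061,-0.040,1],   # [ 0.411 -0.183  0.185] 4.3 zt [ 0.35  0.05 -0.94]
[-0.19,-1.48,-0.84,-0.023,0.060,-0.041,1],   # [ 0.409 -0.197  0.177] 4.4 zt [ 0.29  0.02 -0.96]
[-0.15,-1.46,-0.80,-0.027,0.058,-0.041,1],   # [ 0.408 -0.212  0.169] 4.4 zt [ 0.24 -0.02 -0.97]
[-0.09,-1.44,-0.76,-0.030,0.055,-0.041,1],   # [ 0.407 -0.226  0.161] 4.3 zt [ 0.18 -0.06 -0.98]
```

```bash
python3 -m creep '[[[-0.73,-0.69,1.35,0.019,-0.016,0.007,0],[-0.76,-0.74,1.29,0.018,-0.012,0.006,0],[-0.79,-0.78,1.2,0.017,-0.009,0.006,0],[-0.8,-0.83,1.1,0.015,-0.005,0.005,0],[-0.81,-0.88,0.98,0.014,0,0.004,0],[-0.81,-0.93,0.84,0.012,0.004,0.002,0],[-0.8,-0.98,0.7,0.011,0.009,0.001,0],[-0.77,-1.04,0.55,0.01,0.014,-0.002,0],[-0.74,-1.09,0.4,0.008,0.019,-0.004,0],[-0.71,-1.14,0.25,0.007,0.024,-0.006,0],[-0.67,-1.19,0.1,0.006,0.029,-0.009,0],[-0.63,-1.24,-0.05,0.005,0.034,-0.012,0],[-0.58,-1.28,-0.19,0.003,0.039,-0.015,0],[-0.54,-1.33,-0.31,0.002,0.043,-0.018,0],[-0.5,-1.37,-0.43,0,0.047,-0.022,0],[-0.46,-1.4,-0.54,-0.001,0.051,-0.025,0],[-0.42,-1.43,-0.63,-0.003,0.054,-0.028,0],[-0.39,-1.46,-0.71,-0.006,0.057,-0.03,0],[-0.36,-1.48,-0.77,-0.008,0.059,-0.033,0],[-0.33,-1.49,-0.82,-0.011,0.061,-0.035,0]]]'
python3 -m creep '[[[-0.3,-1.5,-0.85,-0.013,0.062,-0.037,0],[-0.27,-1.5,-0.86,-0.017,0.062,-0.039,0],[-0.23,-1.49,-0.86,-0.02,0.061,-0.04,0],[-0.19,-1.48,-0.84,-0.023,0.06,-0.041,0],[-0.15,-1.46,-0.8,-0.027,0.058,-0.041,0],[-0.09,-1.44,-0.76,-0.03,0.055,-0.041,0],[0,0,0,0,0,0,0],[0,0,0,0,0,0,0]]]'
python3 - <<'E'
from tgt import *
print(r.sense()['joints'].round(2))
go(*bedpose(.1,.006))
c=snap('top','top5');d=snap('scene','scene5')
E
```

```text
time: 15.33
tool_pos: [0.4168, -0.1379, 0.2066]
tool_rot: [0.11, 2.618, 0.239]
wrist_force: [-0.3, -0.2, -3.4]
opening: 0.343
time: 16.0
tool_pos: [0.405, -0.2262, 0.1567]
tool_rot: [0.457, 2.925, -0.039]
wrist_force: [-0.8, -1.2, -3.0]
opening: 0.341
[-0.14  0.1  -0.62  0.05 -0.67 -1.78]
t 16.0 p [ 0.405  -0.2262  0.1567] dcm [ 0.16 -0.02  0.45] rot [-0.0046 -0.0082  0.0041] deg 0.59 F [-0.8 -1.2 -3. ] open 0.341
```

View pics/scene5.png

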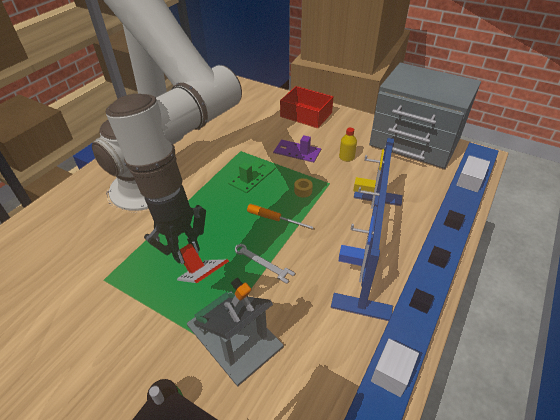

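View pics/top5.png

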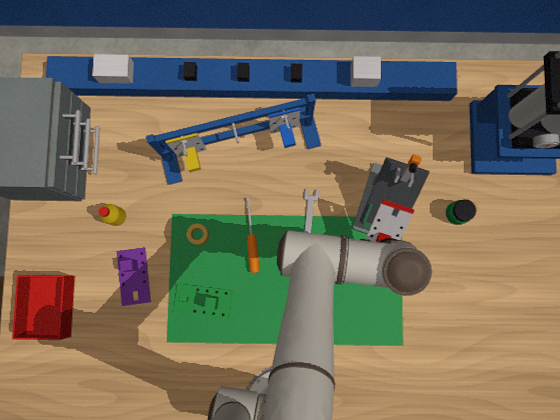

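```bash
cat > platem.py <<'E'
import sys
from tgt import *
def meas(tag,omin,omax):
  for t,box in(('top',(355,190,425,245)),('scene',(165,240,300,350))):
    c=load(t+tag);Pw=pts(c);Q=RB.inv().apply((Pw-OB).reshape(-1,3)).reshape(Pw.shape)
    hsv=cv2.cvtColor(c['pixels'],cv2.COLOR_RGB2HSV).astype(int)
    red=((hsv[...,0]<6)|(hsv[...,0]>174))&(hsv[...,1]>140)&(hsv[...,2]>70)
    m=np.zeros(red.shape,bool);m[box[1]:box[3],box[0]:box[2]]=1
    m&=(-Q[...,0]>omin)&(-Q[...,0]<omax)&(abs(Q[...,1])<.06)&(Q[...,2]>.06)&(Q[...,2]<.17)
    pl=Q[m&(hsv[...,1]<60)&(hsv[...,2]>60)];b=Q[m&red&(Q[...,2]>.12)]
    print(t,'plate n',len(pl),'band',len(b))
    if len(pl)>20:
        ce=np.median(pl,0);a=pl[abs(pl[:,0]-ce[0])<.008];n=np.linalg.svd(a-a.mean(0))[2][2];n*=-np.sign(n[0]);print(' out',-np.median(pl[:,0]).round(4),'normal',n.round(3),'y',np.percentile(pl[:,1],[1,99]).round(4))
    if len(b)>10:
        print(' band pct',np.percentile(b,[2,50,98],axis=0).round(4).tolist())
        v=cv2.fitLine(b[:,1:].astype(np.float32),cv2.DIST_HUBER,0,1e-4,1e-4).ravel();print(' band angle deg',np.degrees(np.arctan2(v[1],v[0])).round(2))
E
python3 - <<'E'
from platem import *
meas('5',.06,.14)
# expected actual
s=r.sense()
E
```

```text
top plate n 820 band 148
 out 0.1032 normal [-1.    -0.003  0.004] y [-0.0378  0.0365]
 band pct [[-0.106, -0.0359, 0.1376], [-0.1018, 0.0005, 0.1451], [-0.0972, 0.0353, 0.1503]]
 band angle deg -0.67
scene plate n 254 band 103
 out 0.1033 normal [-1.    -0.011  0.013] y [-0.0384  0.0355]
 band pct [[-0.1031, -0.0371, 0.1411], [-0.1015, -0.0018, 0.1474], [-0.0987, 0.0348, 0.1503]]
 band angle deg -0.84
```

```bash
python3 -m creep '[[[0.34,-0.1,0.35,0.002,0,-0.002,0],[0.02,0.07,0,0.002,0,-0.002,0],[0.8,-0.26,-0.85,0,0,0,0],[1,-0.315,-1.05,0,0,0,0],[1,-0.315,-1.05,0,0,0,0],[1,-0.315,-1.05,0,0,0,0],[1,-0.315,-1.05,0,0,0,0],[0.6,-0.19,-0.63,0,0,0,0],[0.2,-0.06,-0.2,0,0,0,0],[0,0,0,0,0,0,0],[0,0,0,0,0,0,0]]]'
python3 - <<'E'
from platem import *
c=snap('top','top6');d=snap('scene','scene6')
go(*bedpose(.0,.0))
meas('6',.005,.035)
a=cv2.resize(c['pixels'][140:250,340:450,::-1],None,fx=3.5,fy=3.5);b=cv2.resize(d['pixels'][250:360,180:290,::-1],None,fx=3.5,fy=3.5)
cv2.imwrite('pics/c6.png',np.hstack([a,b]))
E
```

```text
time: 17.02
tool_pos: [0.4659, -0.2447, 0.1035]
tool_rot: [0.462, 2.92, -0.037]
wrist_force: [0.3, -0.1, -2.9]
opening: 0.337
t 17.12 p [ 0.4659 -0.2447  0.1038] dcm [ 0.41 -0.17 -1.75] rot [-0.0057 -0.0029  0.0078] deg 0.58 F [ 1.1  0.3 -2. ] open 0.339
top plate n 702 band 7
 out 0.0208 normal [-1.    -0.002  0.001] y [-0.0381  0.0366]
scene plate n 288 band 57
 out 0.0206 normal [-1.    -0.006  0.014] y [-0.0382  0.0342]
 band pct [[-0.0207, -0.0385, 0.1455], [-0.0181, -0.0242, 0.154], [-0.0157, 0.0359, 0.157]]
 band angle deg 1.3
```

View pics/c6.png

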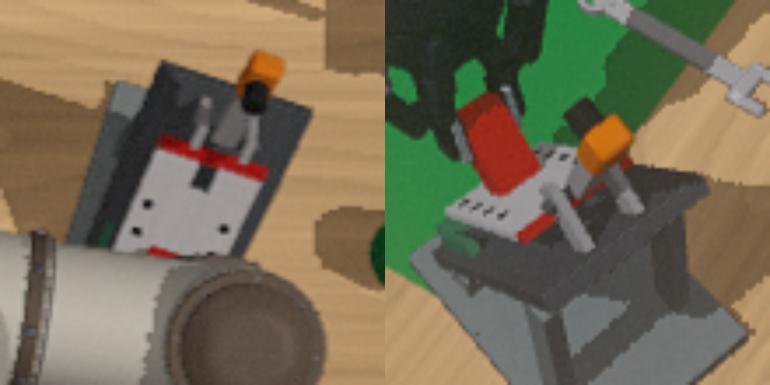

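Plate sits parallel to the bed, about 16 mm out and 10 mm above the ledge. It is centred to about 1 mm. The band is at about (210,160) in the left crop, just below the clamp posts. Moving in slowly.

```bash
python3 -m creep '[[[0.3,-0.04,-0.3,0,0,0,0],[0.3,-0.06,-0.3,0,0,0,0],[0.2,-0.06,-0.22,0,0,0,0],[0.07,-0.02,-0.07,0,0,0,0],[0,0,0,0,0,0,0]]]'
python3 -m creep '[[[0.07,-0.02,-0.07,0,0,0,0],[0.07,-0.02,-0.07,0,0,0,0],[0,0,0,0,0,0,0]]]'
python3 -m creep '[[[0.07,-0.02,-0.07,0,0,0,0],[0,0,0,0,0,0,0]]]'
python3 -m creep '[[[0.07,-0.02,-0.07,0,0,0,0],[0,0,0,0,0,0,0]]]'
```

```text
time: 17.53
tool_pos: [0.4748, -0.2466, 0.0937]
tool_rot: [0.462, 2.921, -0.037]
wrist_force: [0.4, -0.7, -2.8]
opening: 0.339
time: 17.78
tool_pos: [0.4762, -0.247, 0.0927]
tool_rot: [0.462, 2.92, -0.037]
wrist_force: [0.3, 0.3, -3.8]
opening: 0.339
time: 17.95
tool_pos: [0.4766, -0.2472, 0.092]
tool_rot: [0.462, 2.921, -0.037]
wrist_force: [-1.9, -0.1, -0.5]
opening: 0.342
time: 18.12
tool_pos: [0.4767, -0.2473, 0.0916]
tool_rot: [0.462, 2.921, -0.037]
wrist_force: [-4.8, 2.0, 2.4]
opening: 0.343
```

```bash
python3 -m creep '[[[-0.14,0.042,-0.13,0,0,0,0],[-0.14,0.042,-0.14,0,0,0,0],[-0.14,0.042,-0.14,0,0,0,0],[0,0,0,0,0,0,0]]]'
python3 -m creep '[[[-0.07,0.021,-0.07,0,0,0,0],[-0.07,0.021,-0.07,0,0,0,0],[0,0,0,0,0,0,0]]]'
python3 - <<'E'
from tgt import *
s=r.sense();print('F bed',RB.inv().apply(s['wrist_force']-np.array([0,0,-2.])).round(1));go(*bedpose(0,0))
E
```

```text
time: 18.45
tool_pos: [0.4763, -0.2471, 0.0909]
tool_rot: [0.458, 2.912, -0.039]
wrist_force: [-3.2, -0.2, 11.0]
opening: 0.339
time: 18.7
tool_pos: [0.4762, -0.247, 0.0909]
tool_rot: [0.457, 2.91, -0.04]
wrist_force: [-2.9, 0.0, 18.6]
opening: 0.339
F bed [-16.5  -0.8  12.6]
t 18.7 p [ 0.4762 -0.247   0.0909] dcm [-0.62  0.06 -0.46] rot [-0.0019  0.0068  0.0056] deg 0.52 F [-2.9  0.  18.6] open 0.339
```

```bash
python3 - <<'E'
from platem import *
c=snap('top','top7');d=snap('scene','scene7')
meas('7',-.005,.02)
a=cv2.resize(c['pixels'][140:250,340:450,::-1],None,fx=3.5,fy=3.5);b=cv2.resize(d['pixels'][250:360,180:290,::-1],None,fx=3.5,fy=3.5)
cv2.imwrite('pics/c7.png',np.hstack([a,b]))
E
```

```text
top plate n 723 band 0
 out 0.0046 normal [-1.    -0.017 -0.013] y [-0.0525  0.0506]
scene plate n 494 band 92
 out 0.0006 normal [-0.999 -0.038  0.028] y [-0.0547  0.0521]
 band pct [[-0.0054, -0.0368, 0.1458], [-0.0036, -0.0013, 0.1529], [0.0002, 0.0368, 0.156]]
 band angle deg 0.8
```

View pics/c7.png

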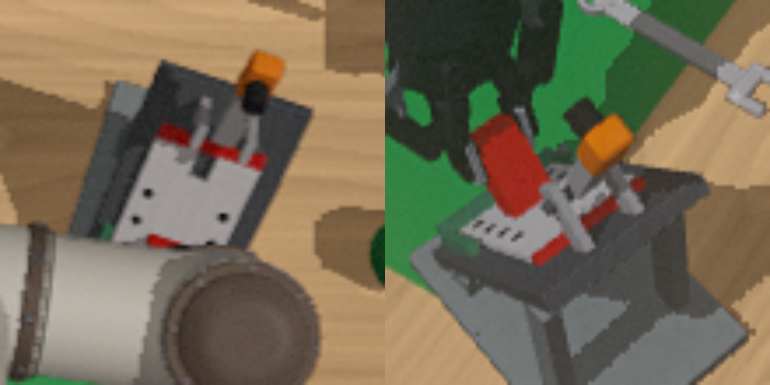

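```bash
cat > st.py <<'E'
from tgt import *
s=r.sense();print('F bed',RB.inv().apply(s['wrist_force']-np.array([0,0,-2.])).round(1),'T',RB.inv().apply(s['torque']).round(2));go(*bedpose(0,0))
s=r.sense();print('tool in bed (vs seated)',RB.inv().apply(s['tool_pos']-bedpose(0,0)[0]).round(4))
E
python3 -m creep '[[[-0.07,0.02,0.07,0,0,0,0],[0,0,0,0,0,0,0]]]'; python3 st.py
python3 -m creep '[[[-0.07,0.02,0.07,0,0,0,0],[0,0,0,0,0,0,0]]]'; python3 st.py
```

```text
time: 18.97
tool_pos: [0.4717, -0.2456, 0.0873]
tool_rot: [0.462, 2.918, -0.037]
wrist_force: [0.1, -0.5, -2.0]
opening: 0.341
F bed [ 0.1 -0.5  0.2] T [-0.01  0.66  0.01]
t 18.97 p [ 0.4717 -0.2456  0.0873] dcm [-0.17 -0.08 -0.11] rot [-0.0057 -0.002   0.0081] deg 0.58 F [ 0.1 -0.5 -2. ] open 0.341
tool in bed (vs seated) [0.0002 0.0013 0.0017]
time: 19.13
tool_pos: [0.4701, -0.2452, 0.0867]
tool_rot: [0.462, 2.921, -0.037]
wrist_force: [-1.2, 0.7, -2.4]
opening: 0.341
F bed [-0.7  0.3 -1.2] T [0.01 0.58 0.  ]
t 19.13 p [ 0.4701 -0.2452  0.0867] dcm [-0.   -0.12 -0.04] rot [-0.0061 -0.0051  0.0079] deg 0.65 F [-1.2  0.7 -2.4] open 0.341
tool in bed (vs seated) [-0.0005  0.0011  0.0001]
```

```bash

python3 -m creep '[[[-0.07,0.021,-0.07,0,0,0,0],[0,0,0,0,0,0,0]]]'; python3 st.py
python3 -m creep '[[[-0.07,0.021,-0.07,0,0,0,0],[0,0,0,0,0,0,0]]]'; python3 st.py
python3 -m creep '[[[-0.07,0.021,-0.07,0,0,0,0],[0,0,0,0,0,0,0]]]'; python3 st.py
```

```text
time: 19.3
tool_pos: [0.4701, -0.2451, 0.0863]
tool_rot: [0.461, 2.92, -0.037]
wrist_force: [1.3, -0.9, -2.7]
opening: 0.345
F bed [ 1.6 -0.5  0.6] T [-0.1   0.35 -0.09]
t 19.3 p [ 0.4701 -0.2451  0.0863] dcm [-0.01 -0.12 -0.01] rot [-0.0056 -0.0037  0.0074] deg 0.57 F [ 1.3 -0.9 -2.7] open 0.345
tool in bed (vs seated) [-0.0002  0.0012 -0.0001]
time: 19.47
tool_pos: [0.4701, -0.2451, 0.0862]
tool_rot: [0.46, 2.918, -0.037]
wrist_force: [0.6, -1.4, -0.9]
opening: 0.342
F bed [-0.1 -1.1  1.5] T [-0.21 -0.11 -0.15]
t 19.47 p [ 0.4701 -0.2451  0.0862] dcm [-0.01 -0.13  0.01] rot [-0.0051 -0.002   0.0071] deg 0.51 F [ 0.6 -1.4 -0.9] open 0.342
tool in bed (vs seated) [-0.0002  0.0012 -0.0003]
time: 19.63
tool_pos: [0.47, -0.245, 0.0861]
tool_rot: [0.46, 2.917, -0.037]
wrist_force: [2.2, -1.0, 0.8]
opening: 0.339
F bed [-0.3 -0.3  3.7] T [-0.29 -0.54 -0.24]
t 19.63 p [ 0.47   -0.245   0.0861] dcm [-0.   -0.13  0.02] rot [-0.0047 -0.0003  0.0069] deg 0.48 F [ 2.2 -1.   0.8] open 0.339
tool in bed (vs seated) [-0.0001  0.0013 -0.0004]
```

```bash

python3 -m creep '[[[-0.07,0.021,-0.07,-0.003,0,0.003,0],[0,0,0,-0.002,0.001,0.003,0],[0,0,0,0,0,0,0]]]'; python3 st.py
python3 -m creep '[[[-0.03,0.01,-0.1,0,0,0,0],[0,0,0,0,0,0,0]]]'; python3 st.py
```

```text
time: 19.88
tool_pos: [0.47, -0.2449, 0.0859]
tool_rot: [0.451, 2.916, -0.044]
wrist_force: [3.4, -1.6, 5.1]
opening: 0.345
F bed [-2.4 -0.5  7.6] T [ 0.03 -1.13 -0.17]
t 19.88 p [ 0.47   -0.2449  0.0859] dcm [ 0.01 -0.15  0.04] rot [0.0005 0.0004 0.0015] deg 0.09 F [ 3.4 -1.6  5.1] open 0.345
tool in bed (vs seated) [-0.0001  0.0014 -0.0006]
time: 20.05
tool_pos: [0.4703, -0.2449, 0.0854]
tool_rot: [0.451, 2.915, -0.044]
wrist_force: [4.4, -1.7, 6.4]
opening: 0.339
F bed [-2.6 -0.3  9.3] T [ 0.05 -1.35 -0.2 ]
t 20.05 p [ 0.4703 -0.2449  0.0854] dcm [-0.03 -0.14  0.09] rot [0.0008 0.002  0.0014] deg 0.15 F [ 4.4 -1.7  6.4] open 0.339
tool in bed (vs seated) [ 0.0005  0.0015 -0.0007]
```

```bash

python3 -m creep '[[[0,0,0,0,0,0,0.34],[0,0,0,0,0,0,0.36],[0,0,0,0,0,0,0.4],[0,0,0,0,0,0,0.5],[0,0,0,0,0,0,0.6],[0,0,0,0,0,0,0.65]]]' 20; python3 st.py
python3 - <<'E'
from platem import *
c=snap('top','top8');d=snap('scene','scene8')
meas('8',.001,.02)
a=cv2.resize(c['pixels'][140:250,340:450,::-1],None,fx=3.5,fy=3.5);b=cv2.resize(d['pixels'][250:360,180:290,::-1],None,fx=3.5,fy=3.5)
cv2.imwrite('pics/c8.png',np.hstack([a,b]))
E
```

```text
time: 20.55
tool_pos: [0.4663, -0.2441, 0.0826]
tool_rot: [0.453, 2.924, -0.043]
wrist_force: [0.4, -0.3, -0.3]
opening: 0.648
F bed [-0.8 -0.2  1.5] T [ 0.01  0.36 -0.02]
t 20.55 p [ 0.4663 -0.2441  0.0826] dcm [ 0.37 -0.22  0.36] rot [-0.0014 -0.0075  0.0021] deg 0.45 F [ 0.4 -0.3 -0.3] open 0.648
tool in bed (vs seated) [-0.0004  0.001  -0.0055]
top plate n 652 band 3
 out 0.0049 normal [-1.    -0.006  0.   ] y [-0.0495  0.0471]
scene plate n 221 band 81
 out 0.0046 normal [-1.    -0.007  0.004] y [-0.0365  0.0268]
 band pct [[-0.0054, -0.0359, 0.1371], [-0.004, 0.0012, 0.1448], [-0.0011, 0.0381, 0.1483]]
 band angle deg -0.93
```

View pics/c8.png

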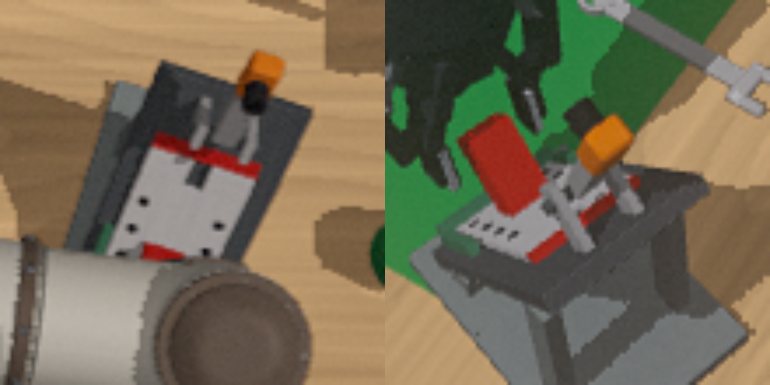

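Template is down on the ledge and between the guides: band at about (205,155) in the left crop, parallel to the bed. Retreating and then going round behind the clamp arm.

```bash

python3 -m creep '[[[0,0,0,0,0,0,0.8],[-0.1,0.03,0.6,0,0,0,0.9],[-0.3,0.1,1.5,0,0,0,0.9],[-0.4,0.13,2.2,0,0,0,0.9],[-0.5,0.15,2.5,0,0,0,0.9],[-0.5,0.15,2.5,0,0,0,0.8],[-0.5,0.15,2.5,0,0,0,0.5],[-0.5,0.15,2.5,0,0,0,0.2],[-0.5,0.15,2.5,0,0,0,0],[0,0,2.5,0,0,0,0],[0,0,2.5,0,0,0,0],[0,0,2.5,0,0,0,0],[0,0,0,0,0,0,0],[0,0,0,0,0,0,0]]]' 20
python3 - <<'E'
from platem import *
from path import *
c=snap('top','top9');d=snap('scene','scene9')
meas('9',.001,.02)
a=cv2.resize(c['pixels'][140:250,340:450,::-1],None,fx=3.5,fy=3.5);b=cv2.resize(d['pixels'][250:360,180:290,::-1],None,fx=3.5,fy=3.5)
cv2.imwrite('pics/c9.png',np.hstack([a,b]))
R=toolR(-17.5,0,0)*Ro.from_euler('z',np.pi)
go((.648,-.302,.40),R)
for p in((.648,-.302,.4),(.648,-.302,.24),(.545,-.27,.24)):
    print(ik(np.array(p),R,r.sense()['joints']))
E
```

```text
time: 21.82
tool_pos: [0.4347, -0.2342, 0.3284]
tool_rot: [0.452, 2.918, -0.043]
wrist_force: [0.1, 0.4, 0.3]
opening: 0.002
top plate n 644 band 3
 out 0.005 normal [-1.    -0.009  0.003] y [-0.0462  0.0466]
scene plate n 223 band 76
 out 0.0045 normal [-1.    -0.004 -0.006] y [-0.0368  0.027 ]
 band pct [[-0.0055, -0.0361, 0.1358], [-0.004, -0.0016, 0.1451], [-0.0012, 0.0364, 0.1482]]
 band angle deg 1.61
t 21.92 p [ 0.4337 -0.2339  0.3257] dcm [21.43 -6.81  7.43] rot [0.0562 0.1768 0.0019] deg 10.63 F [ 0.  -0.  -1.3] open 0.003
(array([-2.10693655e-01,  5.10487951e-01,  6.14053074e-01,  3.63414833e-15,
       -1.67436145e+00, -1.66553529e+00]), np.float64(5.551115123125783e-15))
(array([-2.10693655e-01,  5.39323639e-01,  2.79749153e-01,  1.24919181e-13,
       -1.31122184e+00, -1.66553529e+00]), np.float64(3.291811268013589e-13))
(array([-1.94114201e-01,  3.49548180e-01, -2.27295886e-02,  8.54609696e-13,
       -1.19851856e+00, -1.68211474e+00]), np.float64(1.4560313166556574e-12))
```

View pics/c9.png

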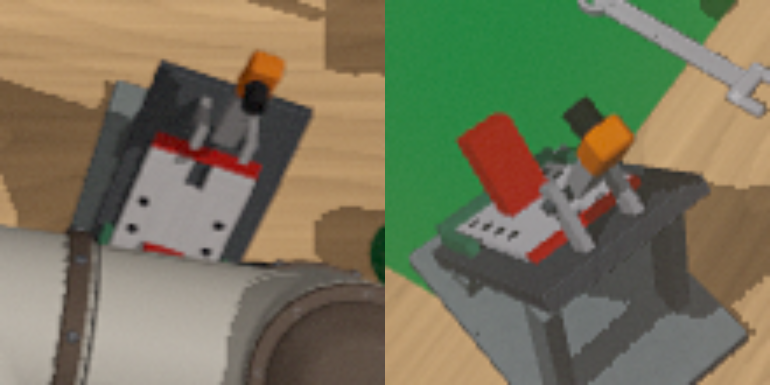

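```bash

python3 -m creep '[[[0,0,2.5,0,0,0,0],[0.5,-0.1,2.5,0,0,0,0],[1.5,-0.5,2,0.006,0.018,0,0],[2,-0.63,0.6,0.006,0.018,0,0],[2,-0.63,0,0.006,0.018,0,0],[2,-0.63,0,0.006,0.018,0,0],[2,-0.63,0,0.006,0.018,0,0],[2,-0.63,0,0.006,0.018,0,0],[2,-0.63,0,0.006,0.018,0,0],[2,-0.63,0,0.006,0.018,0,0],[2,-0.63,0,0.004,0.018,0,0],[2,-0.63,0,0.004,0.015,0,0],[1.4,-0.54,-1,0,0,0,0],[0,0,-1,0,0,0,0],[0,0,0,0,0,0,0],[0,0,0,0,0,0,0]]]' 20
python3 - <<'E'
from platem import *
R=toolR(-17.5,0,0)*Ro.from_euler('z',np.pi)
go((.648,-.302,.24),R)
c=snap('top','top10');d=snap('scene','scene10')
a=cv2.resize(c['pixels'][130:260,340:460,::-1],None,fx=3.2,fy=3.2);b=cv2.resize(d['pixels'][230:360,180:300,::-1],None,fx=3.2,fy=3.2)
cv2.imwrite('pics/c10.png',np.hstack([a,b]))
E
```

```text
time: 23.25
tool_pos: [0.6482, -0.3023, 0.38]
tool_rot: [-0.48, -3.101, 0.001]
wrist_force: [0.1, 0.6, 0.7]
opening: -0.001
t 23.25 p [ 0.6482 -0.3023  0.38  ] dcm [ -0.02   0.03 -14.  ] rot [ 0.0002 -0.0037  0.0019] deg 0.24 F [0.1 0.6 0.7] open -0.001
```

View pics/c10.png

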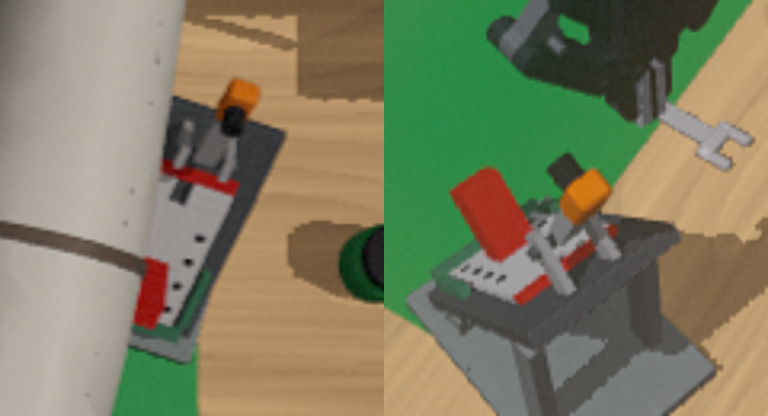

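```bash
python3 - <<'E'
from tgt import *
o=[]
for t in('top10','scene10'):
    c=load(t);f=210/np.tan(np.radians(float(c['vfov']))/2);Ti=np.linalg.inv(c['T'])
    yy,zz=np.meshgrid((120-np.arange(240))*.0005,(360-np.arange(400))*.0005)
    X=OB+RB.apply(np.stack([np.full(yy.size,-.005),yy.ravel(),zz.ravel()],-1))
    Xc=X@Ti[:3,:3].T+Ti[:3,3]
    u=(float(c['cx'])-f*Xc[:,0]/Xc[:,2]).reshape(yy.shape).astype(np.float32);v=(float(c['cy'])+f*Xc[:,1]/Xc[:,2]).reshape(yy.shape).astype(np.float32)
    im=cv2.remap(c['pixels'],u,v,cv2.INTER_CUBIC)
    o.append(cv2.resize(im,None,fx=1.5,fy=1.5))
cv2.imwrite('pics/rect.png',np.hstack(o)[:,:,::-1])
E
```

```text
(no output)
```

View pics/rect.png

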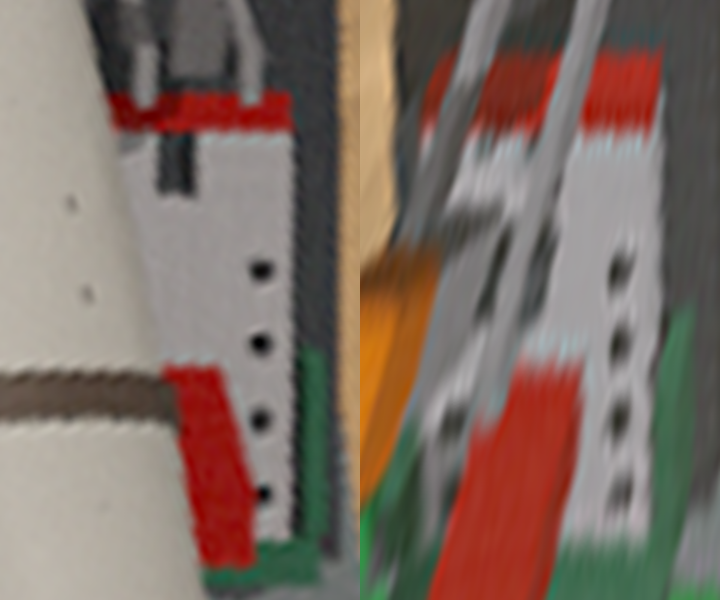

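The plate's lower edge meets the green ledge (row about 540), square and parallel to the right guide with a small gap. Now lowering behind the arm and pushing.

```bash

python3 -m creep '[[[0,0,-2,0,0,0,0],[0,0,-2.5,0,0,0,0],[0,0,-2.5,0,0,0,0],[0,0,-2.5,0,0,0,0],[0,0,-2.5,0,0,0,0],[0,0,-1.5,0,0,0,0],[0,0,-0.3,0,0,0,0],[0,0,0,0,0,0,0],[0,0,0,0,0,0,0]]]' 20
python3 - <<'E'
from tgt import *
go((.648,-.302,.242),toolR(-17.5,0,0)*Ro.from_euler('z',np.pi))
c=snap('top','top11');d=snap('scene','scene11')
a=cv2.resize(c['pixels'][130:260,340:460,::-1],None,fx=3.2,fy=3.2);b=cv2.resize(d['pixels'][230:360,180:300,::-1],None,fx=3.2,fy=3.2)
cv2.imwrite('pics/c11.png',np.hstack([a,b]))
E
```

```text
time: 24.1
tool_pos: [0.649, -0.3027, 0.2468]
tool_rot: [0.48, 3.1, -0.003]
wrist_force: [1.0, -0.3, -0.2]
opening: -0.0
t 24.1 p [ 0.649  -0.3027  0.2468] dcm [-0.1   0.07 -0.48] rot [0.0028 0.0041 0.0017] deg 0.3 F [ 1.  -0.3 -0.2] open -0.0
```

View pics/c11.png

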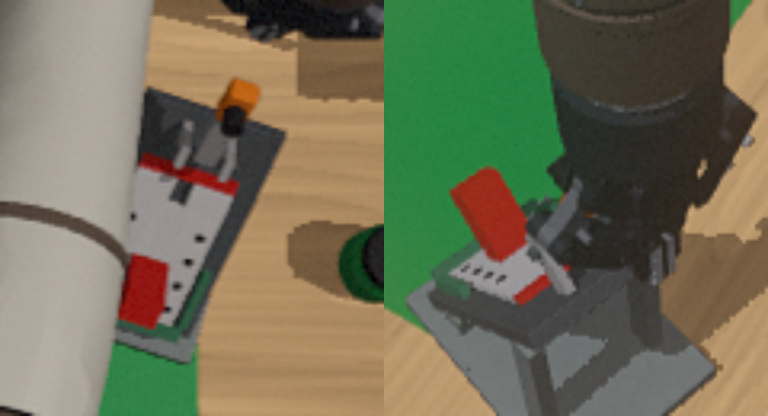

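```bash

python3 -m creep '[[[-0.6,0.19,-0.5,0,0,0,0],[-0.8,0.25,0,0,0,0,0],[-0.8,0.25,0,0,0,0,0],[-0.6,0.19,0,0,0,0,0],[0,0,0,0,0,0,0]]]' 20
python3 -m creep '[[[-0.4,0.125,0,0,0,0,0],[-0.4,0.125,0,0,0,0,0],[-0.4,0.125,0,0,0,0,0],[-0.4,0.125,0,0,0,0,0],[0,0,0,0,0,0,0]]]'
python3 -m creep '[[[-0.4,0.125,0,0,0,0,0],[-0.4,0.125,0,0,0,0,0],[-0.4,0.125,0,0,0,0,0],[-0.4,0.125,0,0,0,0,0],[0,0,0,0,0,0,0]]]'
```

```text
time: 24.62
tool_pos: [0.6198, -0.2934, 0.2412]
tool_rot: [0.48, 3.101, -0.002]
wrist_force: [0.4, 0.1, -0.5]
opening: -0.004
time: 25.03
tool_pos: [0.6035, -0.2882, 0.2395]
tool_rot: [0.481, 3.104, -0.001]
wrist_force: [-0.2, -0.0, -0.4]
opening: -0.001
time: 25.45
tool_pos: [0.5872, -0.2832, 0.2393]
tool_rot: [-0.481, -3.104, 0.001]
wrist_force: [-0.3, 0.5, 0.3]
opening: -0.001
```

```bash

python3 - <<'E'
from tgt import *
c=snap('top','top12');d=snap('scene','scene12')
a=cv2.resize(c['pixels'][130:260,340:460,::-1],None,fx=3.2,fy=3.2);b=cv2.resize(d['pixels'][230:360,180:300,::-1],None,fx=3.2,fy=3.2)
cv2.imwrite('pics/c12.png',np.hstack([a,b]))
E
```

```text
(no output)
```

View pics/c12.png

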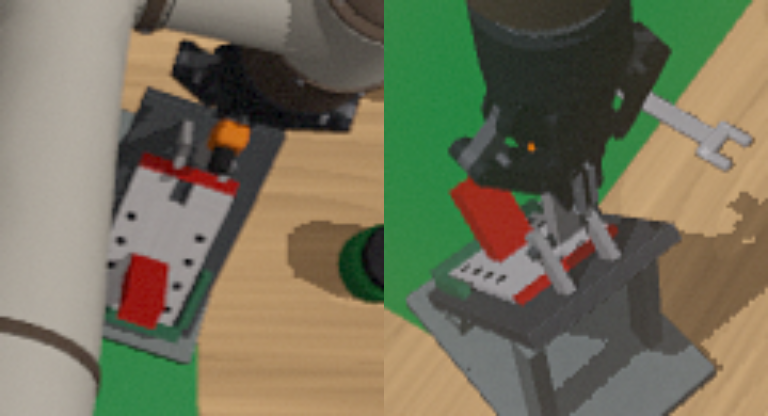

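```bash

python3 -m creep '[[[-0.4,0.125,0,0,0,0,0],[-0.4,0.125,0,0,0,0,0],[-0.4,0.125,0,0,0,0,0],[-0.4,0.125,0,0,0,0,0],[-0.4,0.125,0,0,0,0,0],[-0.4,0.125,0,0,0,0,0],[0,0,0,0,0,0,0]]]' 20
python3 -m creep '[[[-0.4,0.125,0,0,0,0,0],[-0.4,0.125,0,0,0,0,0],[-0.4,0.125,0,0,0,0,0],[-0.3,0.1,0,0,0,0,0],[0,0,0,0,0,0,0]]]' 20
python3 - <<'E'
from tgt import *
c=snap('top','top13');d=snap('scene','scene13')
a=cv2.resize(c['pixels'][130:260,340:460,::-1],None,fx=3.2,fy=3.2);b=cv2.resize(d['pixels'][230:360,180:300,::-1],None,fx=3.2,fy=3.2)
cv2.imwrite('pics/c13.png',np.hstack([a,b]))
E
```

```text
time: 26.13
tool_pos: [0.5633, -0.2757, 0.2395]
tool_rot: [0.481, 3.104, -0.001]
wrist_force: [0.4, 0.8, -0.1]
opening: -0.003
time: 26.55
tool_pos: [0.5488, -0.2711, 0.2397]
tool_rot: [0.481, 3.103, -0.002]
wrist_force: [-1.0, -0.7, 0.1]
opening: -0.0
```

View pics/c13.png

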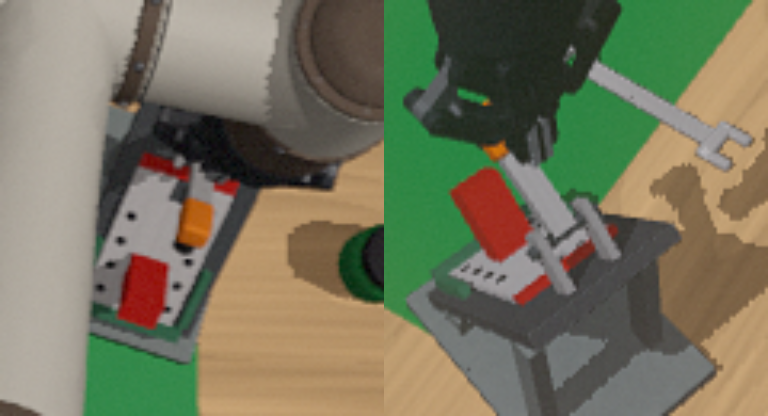

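The arm is past centre and falling, with the orange sleeve at about (197,222) in the left crop. I'll wait for it, then withdraw.

```bash

python3 -m creep '[[[0,0,0,0,0,0,0],[0,0,0,0,0,0,0],[0,0,0,0,0,0,0],[0,0,0,0,0,0,0],[0,0,0,0,0,0,0],[0,0,0,0,0,0,0],[0,0,0,0,0,0,0],[0,0,0,0,0,0,0],[0,0,1,0,0,0,0],[0.5,-0.2,2,0,0,0,0],[0.5,-0.2,2.5,0,0,0,0],[0.5,-0.2,2.5,0,0,0,0],[0.5,0,2.5,0,0,0,0],[0,1.5,2.5,0,0,0,0],[0,2.5,2,0,0,0,0],[0,3,1,0,0,0,0],[0,3,0,0,0,0,0],[0,3,0,0,0,0,0],[0,3,0,0,0,0,0],[0,3,0,0,0,0,0]]]' 20
python3 -m creep '[[[0,3,0,0,0,0,0],[0,3,0,0,0,0,0],[0,3,0,0,0,0,0],[0,3,0,0,0,0,0],[0,2,0,0,0,0,0],[0,0,0,0,0,0,0],[0,0,0,0,0,0,0]]]' 20
python3 - <<'E'
from tgt import *
c=snap('top','top14');d=snap('scene','scene14')
a=cv2.resize(c['pixels'][130:260,340:460,::-1],None,fx=3.2,fy=3.2);b=cv2.resize(d['pixels'][230:360,180:300,::-1],None,fx=3.2,fy=3.2)
cv2.imwrite('pics/c14.png',np.hstack([a,b]))
for t,c in(('top',c),('scene',d)):
    P=pts(c);Q=RB.inv().apply((P-OB).reshape(-1,3)).reshape(P.shape);hsv=cv2.cvtColor(c['pixels'],cv2.COLOR_RGB2HSV).astype(int)
    m=(abs(hsv[...,0]-13)<5)&(hsv[...,1]>150)&(abs(Q[...,1])<.05)&(abs(Q[...,0])<.12)&(Q[...,2]<.3)&(Q[...,2]>0)
    q=Q[m];print(t,len(q),np.percentile(q,[2,50,98],axis=0).round(4).tolist())
E
```

```text
time: 28.32
tool_pos: [0.5691, -0.086, 0.4006]
tool_rot: [0.481, 3.102, -0.001]
wrist_force: [-0.6, -0.2, -0.3]
opening: 0.001
time: 28.9
tool_pos: [0.5694, 0.0535, 0.4001]
tool_rot: [0.477, 3.103, -0.002]
wrist_force: [-0.5, -0.3, 0.2]
opening: 0.001
top 96 [[-0.043, -0.0084, 0.0892], [-0.0384, 0.0018, 0.1048], [-0.028, 0.0104, 0.1198]]
scene 86 [[-0.0582, -0.0116, 0.033], [-0.037, -0.0074, 0.107], [-0.0238, 0.0142, 0.1183]]
```

View pics/c14.png

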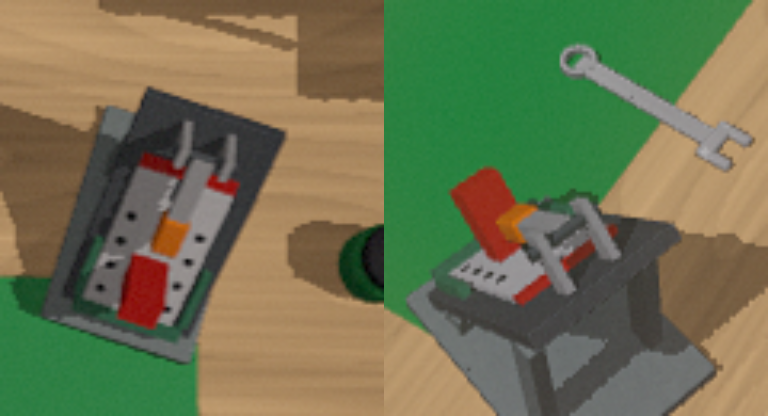

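View pics/top14.png

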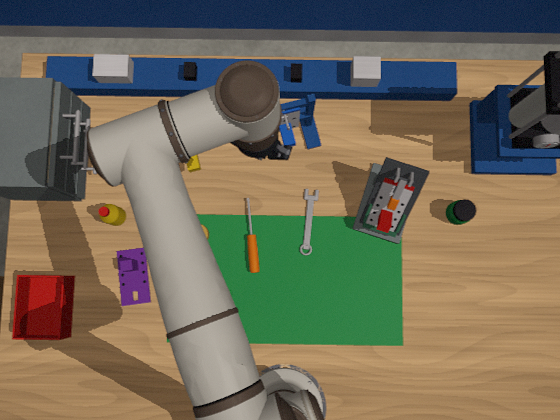

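```bash
python3 - <<'E'
from tgt import *
o=[]
for t in('top14',):
  for h in(.005,.010):
    c=load(t);f=210/np.tan(np.radians(float(c['vfov']))/2);Ti=np.linalg.inv(c['T'])
    yy,zz=np.meshgrid((120-np.arange(240))*.0005,(360-np.arange(400))*.0005)
    X=OB+RB.apply(np.stack([np.full(yy.size,-h),yy.ravel(),zz.ravel()],-1))
    Xc=X@Ti[:3,:3].T+Ti[:3,3]
    u=(float(c['cx'])-f*Xc[:,0]/Xc[:,2]).reshape(yy.shape).astype(np.float32);v=(float(c['cy'])+f*Xc[:,1]/Xc[:,2]).reshape(yy.shape).astype(np.float32)
    o.append(cv2.resize(cv2.remap(c['pixels'],u,v,cv2.INTER_CUBIC),None,fx=1.5,fy=1.5))
cv2.imwrite('pics/rect2.png',np.hstack(o)[:,:,::-1])
a=load('scene0')['pixels'].astype(int);b=load('scene14')['pixels'].astype(int)
cv2.imwrite('pics/diff.png',np.hstack([b[100:330,220:420,::-1],np.abs(a-b)[100:330,220:420]]).astype(np.uint8))
E
```

```text
(no output)
```

View pics/rect2.png

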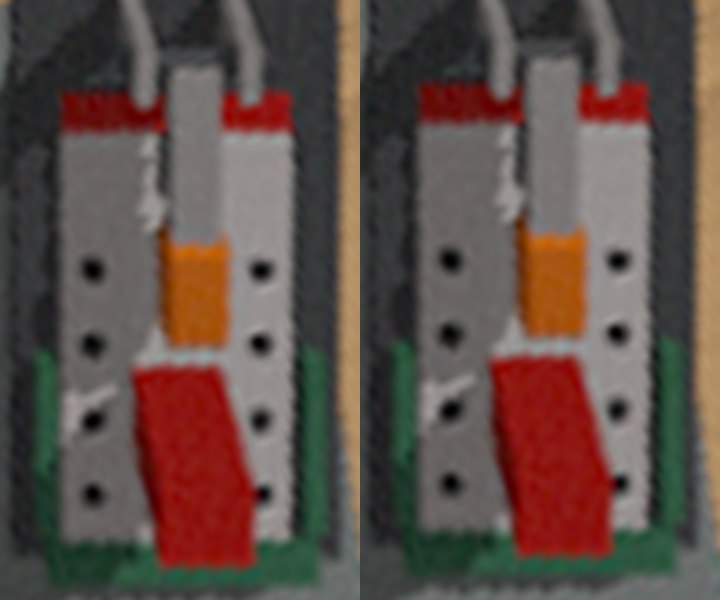

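View pics/diff.png

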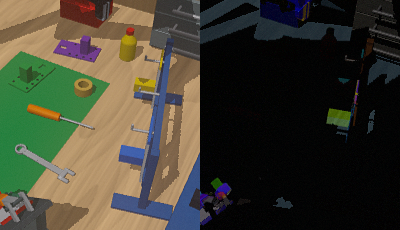

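The plate is square, centred between the guides (edges at columns 60 and 291) and on the ledge, with the clamp down on it. In the difference picture only the red template, the clamp and shadows have changed. Handing in.

```bash
python3 -c "
from station import r
print(r.finish_job(), r.sense()['time'])"
```

```text
the job is handed in; nothing more can be done
the job is handed in; nothing more can be done
```

I took the red template off its peg, seated it in the nest and released it. I then swung the clamp over centre and left it clamped. The job was handed in at about 29 s of the 64 s allowed, with the tool standing clear.

- **Grip angle:** I leaned the tool back 56° instead of the suggested 33 to 40°. At 40° the arm ran into a wrist joint limit, and my fitted model of the arm found no exact solution anywhere in the suggested range.
- **Lifting off the peg:** I lifted until the rod was felt (about 5 N), came back about 1 mm and slid level off the tip. The force readings showed only the template's weight during the slide.
- **Seating:** the plate first stuck on the bed, with about 19 N at the wrist. Easing the pressure let it slide, and I then felt the ledge at about 9 N.
- **Final pictures:** the plate is square, centred between the guides and against the ledge. The clamp arm lies along the bed, with its sleeve about 29 mm out where the hinge is 30 mm out, which matches a closed clamp. I judged this from the pictures, without touching the clamp again.
- **Bystanders:** the yellow and blue templates still hang, and none of the loose things in view had moved. The scene-picture comparison did not cover the green jar; it looked unmoved in the top view.

The plate's top-edge angle read between -0.9° and +1.6° in different pictures, which is measurement noise at that size. I relied on the flattened top view and the felt contact instead.

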